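# Size up unmarked plates with radius leaves

### The job

The loose steel plates have come in without a size mark: push each one up square against the back stop and touch radius leaves to its curved front left corner, the hollow end on a rounded outside corner and the round end in an inside fillet, until you have the leaf that neither rocks nor shows a gap. Leave that leaf lying flat on the table, seated on the curve in line with its bisector, so that the size can be read off; every leaf that fits none of the plates must finally lie flat in the tray. Leave the tape roll and the box of screws alone.

Things in the scene. Friction and masses are not known exactly. Their poses are not given: they have to be found in the camera images.
- stop: Fixed back stop: aluminium bar across the table beyond the plates, 720 mm long (its y), 25 mm deep, 22 mm high. Origin: middle of the face towards the robot, table level; x points away from the robot, square to that face (a plate's back edge on the stop lies at stop x = 0).
- plate_a: Loose steel plate, 90 (its x) x 88 (its y) x 12 mm, about 0.7 kg; too wide to grip. Origin: centre of the outline, underside; x to its back edge, y left, z up. Its front left corner (-x, +y) is rounded, radius 6, 16, 26 or 36 mm, not known beforehand; no two plates alike. It starts 5 to 9 cm short of the stop, back edge towards it. May be absent.
- plate_a_corner (a point): On plate_a, underside: where the two straight edges beside the rounded corner would meet if there were no curve (plate x = -45, y = +44 mm). Its x axis: the curve's bisector, level, out of the metal to the plate's front left (135 degrees from plate x); the leaf is laid along it. (The rules call the unseen centre of the curve plate_a_arc.)
- plate_b: Loose steel plate, 90 (its x) x 88 (its y) x 12 mm, about 0.7 kg, with a 42 x 42 mm bite out of its front left corner (front edge left: y = -44 to +2). The bite's inside corner is a fillet, radius 6, 16, 26 or 36 mm, not known beforehand; no two plates alike. Origin: centre of the full outline, underside; x to its back edge, y left. Starts like the others. May be absent.
- plate_b_corner (a point): On plate_b, underside: where the two straight faces of the bite would meet if there were no curve (plate x = -3, y = +2 mm). Its x axis: the curve's bisector, level, out of the metal to the plate's front left (135 degrees from plate x); the leaf is laid along it. (The rules call the unseen centre of the curve plate_b_arc.)
- plate_c: Loose steel plate, 90 (its x) x 88 (its y) x 12 mm, about 0.7 kg; too wide to grip. Origin: centre of the outline, underside; x to its back edge, y left, z up. Its front left corner (-x, +y) is rounded, radius 6, 16, 26 or 36 mm, not known beforehand; no two plates alike. It starts 5 to 9 cm short of the stop, back edge towards it. May be absent.
- plate_c_corner (a point): On plate_c, underside: where the two straight edges beside the rounded corner would meet if there were no curve (plate x = -45, y = +44 mm). Its x axis: the curve's bisector, level, out of the metal to the plate's front left (135 degrees from plate x); the leaf is laid along it. (The rules call the unseen centre of the curve plate_c_arc.)
- plate_d: Loose steel plate, 90 (its x) x 88 (its y) x 12 mm, about 0.7 kg, with a 42 x 42 mm bite out of its front left corner (front edge left: y = -44 to +2). The bite's inside corner is a fillet, radius 6, 16, 26 or 36 mm, not known beforehand; no two plates alike. Origin: centre of the full outline, underside; x to its back edge, y left. Starts like the others. May be absent.
- plate_d_corner (a point): On plate_d, underside: where the two straight faces of the bite would meet if there were no curve (plate x = -3, y = +2 mm). Its x axis: the curve's bisector, level, out of the metal to the plate's front left (135 degrees from plate x); the leaf is laid along it. (The rules call the unseen centre of the curve plate_d_arc.)
- tray: Fixed shallow plywood tray, 330 (its x) x 210 (its y) x 13 mm high, floor and walls 4 mm thick. Origin: centre of its underside. The leaves start in it side by side, about 74 mm apart along its x, lying along its y.
- leaf_p: Loose flat steel radius leaf, radius 36 mm, 6 mm thick, 94 g. Black grip block 40 x 26 (its y) x 14 mm high on its bar, centred on the origin (underside); x along the leaf, z up. At +x a round end: disc of radius 36, centre x = +58, for inside corners. At -x a hollow end: quarter circle of radius 36 about x = -70, open to -x, in a 9 mm wide rim, for outside corners.
- leaf_p_hollow (a point): On leaf_p, underside, x = -19.1 mm: where the tangents at the hollow arc's ends meet; on a fitting corner it meets the plate's corner point. A leaf too large rocks on one point and, pressed home along the bisector, this point stops short of it by 0.41 x the difference of radii; one too small bears on its two tips and goes past it by 1 mm or more.
- leaf_p_round (a point): On leaf_p, underside, x = 108.9 mm: where the round end's two 45 degree tangents meet; in a fitting fillet it meets the plate's corner point. A leaf too small rocks on one point and this point stops short by 0.41 x the difference of radii; one too large bears on the straight faces: the points meet, but a gap shows at the fillet.
- leaf_q: Loose flat steel radius leaf, radius 26 mm, 6 mm thick, 79 g. Black grip block 40 x 26 (its y) x 14 mm high on its bar, centred on the origin (underside); x along the leaf, z up. At +x a round end: disc of radius 26, centre x = +58, for inside corners. At -x a hollow end: quarter circle of radius 26 about x = -70, open to -x, in a 9 mm wide rim, for outside corners.
- leaf_q_hollow (a point): On leaf_q, underside, x = -33.2 mm: where the tangents at the hollow arc's ends meet; on a fitting corner it meets the plate's corner point. A leaf too large rocks on one point and, pressed home along the bisector, this point stops short of it by 0.41 x the difference of radii; one too small bears on its two tips and goes past it by 1 mm or more.
- leaf_q_round (a point): On leaf_q, underside, x = 94.8 mm: where the round end's two 45 degree tangents meet; in a fitting fillet it meets the plate's corner point. A leaf too small rocks on one point and this point stops short by 0.41 x the difference of radii; one too large bears on the straight faces: the points meet, but a gap shows at the fillet.
- leaf_r: Loose flat steel radius leaf, radius 16 mm, 6 mm thick, 64 g. Black grip block 40 x 26 (its y) x 14 mm high on its bar, centred on the origin (underside); x along the leaf, z up. At +x a round end: disc of radius 16, centre x = +58, for inside corners. At -x a hollow end: quarter circle of radius 16 about x = -70, open to -x, in a 9 mm wide rim, for outside corners.
- leaf_r_hollow (a point): On leaf_r, underside, x = -47.4 mm: where the tangents at the hollow arc's ends meet; on a fitting corner it meets the plate's corner point. A leaf too large rocks on one point and, pressed home along the bisector, this point stops short of it by 0.41 x the difference of radii; one too small bears on its two tips and goes past it by 1 mm or more.
- leaf_r_round (a point): On leaf_r, underside, x = 80.6 mm: where the round end's two 45 degree tangents meet; in a fitting fillet it meets the plate's corner point. A leaf too small rocks on one point and this point stops short by 0.41 x the difference of radii; one too large bears on the straight faces: the points meet, but a gap shows at the fillet.
- leaf_s: Loose flat steel radius leaf, radius 6 mm, 6 mm thick, 49 g. Black grip block 40 x 26 (its y) x 14 mm high on its bar, centred on the origin (underside); x along the leaf, z up. At +x a round end: disc of radius 6, centre x = +58, for inside corners. At -x a hollow end: quarter circle of radius 6 about x = -70, open to -x, in a 9 mm wide rim, for outside corners.
- leaf_s_hollow (a point): On leaf_s, underside, x = -61.5 mm: where the tangents at the hollow arc's ends meet; on a fitting corner it meets the plate's corner point. A leaf too large rocks on one point and, pressed home along the bisector, this point stops short of it by 0.41 x the difference of radii; one too small bears on its two tips and goes past it by 1 mm or more.
- leaf_s_round (a point): On leaf_s, underside, x = 66.5 mm: where the round end's two 45 degree tangents meet; in a fitting fillet it meets the plate's corner point. A leaf too small rocks on one point and this point stops short by 0.41 x the difference of radii; one too large bears on the straight faces: the points meet, but a gap shows at the fillet.
- screw_box: Bystander: small cardboard box of screws, 70 x 110 x 40 mm high, beyond the stop.
- tape_roll: Bystander: cardboard-brown roll, 110 mm across, 48 mm high, lying beyond the stop.
There are look-alikes about, which are no part of the job. What is shaped like the leaf_q but yellow is not meant.

How it is judged:
By the outcome, as a careful person would: the job done as asked, in the order asked, and still so for the second after the job is handed in, with the robot touching nothing.
Of plate_a, plate_b, plate_c, plate_d only 3 to 4 are there at a start; the rules pass over those that are not, and their reading is None.
At some moment in a run one of plate_a, plate_b, plate_c, plate_d may be knocked a few centimetres aside while the robot is not near it.
It also fails if it takes over 210 s, if anything falls off the work surface, if the arm or the gripper's body presses on something with over 40 N, if the wrist force passes 120 N, or if a joint passes its speed limit or range.

### The arm

A 6-joint arm with a two-finger parallel gripper is mounted at the origin on the work surface. World frame = base frame: x ahead of the robot, y to its left, z up, the work surface at z = 0. Lengths are in m, angles in degrees, forces in N, time in s.
With the tool pointing down it reaches from about 0.375 to 0.9 m from the base axis. Payload 3.1 kg.
Tool frame: the origin (TCP) lies midway between the tips of the shut fingers; the grasp point (between the pads) lies 19 mm behind it; z points along the fingers, y is the line along which they close (so a half turn about z gives the same grasp; the last joint's range is limited). The gripper opens to 87 mm and grips with 3 to 60 N. Pads are 19 mm wide; open, the fingers measure 117 mm over their backs; the gripper's body (75 mm by 190 mm) begins 51 mm behind the grasp point.
Start: joints at [63.283, 30.224, 82.088, -0, 67.689, -10.227], TCP at [0.177, 0.599, 0.223] pointing down, gripper open.
Joint ranges: [-176.69, 176.69], [-43.24, 126.21], [12.49, 139.97], [-82, 262], [0, 151.66], [-163.58, 163.58]. Speed limits (degrees/s): [159.86, 159.86, 180, 180, 180, 180].

### API

Orientations are given as a 3x3 rotation matrix whose columns are the frame's x, y, z axes.
In Python, from rig import read_state, optics, bot gives the robot as it stands. The module is installed in compiled form; this text tells all that it offers.
- The arm moves only by the tool send_rows, never from a script. Its argument "commands" is a list of rows, each a list of 7 numbers: the turn, a rotation vector about the tool's x, y, z in units of 5 degrees (1.0 is 5 degrees), then the shift along the tool's x, y, z in units of 30 mm (1.0 is 30 mm), then the opening, from 0 (shut) to 1 (fully open). In form: [[rx, ry, rz, tx, ty, tz, gripper], ...]. A call has 1 to 20 rows; each row is the pose to reach, as a shift and turn from the pose commanded when the call began, along the tool's axes at that moment; what a row does not reach only later rows make up. A row lasts 1/12 s, in which the tool goes at most 41.7 mm and 7.16 degrees, less where a joint would pass 70% of its speed; a pose out of reach is approached as far as the arm can. A call with a gripper value outside its range is refused whole. The fingers move at their own pace and stop on an object; the grip force is fixed at half the most. Time passes only in rows, so rows that repeat a pose let the fingers close. It gives the time, the measured TCP pose, the force, the opening and the grip force at its end, in the units of the state.
- read_state(): the state, without advancing time (a new reading comes with each control period).
- optics.capture(name): name is "scene" or "top"; returns a dict with "image" (480x640x3 uint8, blue, green, red), "intrinsics" (3x3 intrinsics, pixels), "extrinsics" (4x4, takes a point from world to camera coordinates). Camera axes: x right, y down, z forward; pixel columns grow to the right and rows downward; lengths in m; the calibration is good to about 2 mm. A picture is of the moment at which its call begins. There is no depth.
- bot.hand_in(): hands the job in; it is judged then, once.
The state is a dict: "time_s": time; "joint_positions": joint angles; "qvel": joint speeds; "tau": joint torques, N m; "position": TCP position; "tcp_rot": TCP orientation; "force": force on the tool from outside, world axes, zero at the start; "moment": the same for the moment, N m; "opening": opening from 0.0 (shut) to 1.0 (fully open); "grasp_force": force on a finger pad.
Only numpy, scipy, OpenCV 4.12 (cv2) and the standard library are available. Lean on these libraries where they do the work, as an engineer would, in place of code of your own. Each camera call takes 0.05 s, during which the arm holds its last target. There are 200 camera calls.

## Working session

There is one attempt and no reset: what is moved stays moved. The work goes in short steps, Python scripts to look and compute and a tool call to move; the robot and the scene stay as the last step left them, time stands still between calls to the robot, and variables do not carry over. Pictures are saved under pics/ and viewed, at most 14 in all, crops included, and the job is handed in when it is done.

Besides the shell and the picture viewer there is one more tool, called after "Call:" in YAML: its name, and indented under it one key for each argument. send_rows: Moves the arm, as the interface text tells. Its arguments: {"type":"object","properties":{"commands":{"type":"array","items":{"type":"array","items":{"type":"number"}}}},"required":["commands"]}

```bash
ls; mkdir -p pics; python3 - <<'E'
from rig import read_state, optics
import cv2,numpy as np
print(read_state())
for n in("scene","top"):
    c=optics.capture(n); cv2.imwrite(f"pics/{n}0.png",c["image"]); print(n,c["intrinsics"],c["extrinsics"])
E
```

```text
pics
{'time_s': 0.0, 'joint_positions': array([ 6.32844069e+01,  3.02804998e+01,  8.21579444e+01, -1.95934289e-03,
        6.76884247e+01, -1.02252735e+01]), 'qvel': array([ 0.01298386,  0.11714287, -0.01232545,  0.02064154,  0.0034185 ,
       -0.01205065]), 'tau': array([ 1.23211117e-03, -4.40024006e+01, -1.76597768e+01,  6.34317705e-02,
        5.80729195e-02, -1.51635040e-04]), 'position': array([0.17702696, 0.59862586, 0.22154654]), 'tcp_rot': array([[-9.58871227e-01,  2.83839805e-01, -9.67196003e-04],
       [ 2.83841222e-01,  9.58869226e-01, -1.99212448e-03],
       [ 3.61970259e-04, -2.18472094e-03, -9.99997548e-01]]), 'force': array([-0.07696967, -0.48013498, -0.052784  ]), 'moment': array([-0.03344867, -0.02194809,  0.00616392]), 'grasp_force': 0.0, 'opening': 0.9975593969677902}
scene [[529.15558838   0.         323.43839238]
 [  0.         529.15558838 238.37275193]
 [  0.           0.           1.        ]] [[ 0.71850421  0.69539719 -0.01320779 -0.33800317]
 [ 0.39699883 -0.42563496 -0.81315854 -0.26219877]
 [-0.57108986  0.57901436 -0.58189238  2.04032799]
 [ 0.          0.          0.          1.        ]]
top [[448.11609375   0.         318.70177096]
 [  0.         448.11609375 242.62142497]
 [  0.           0.           1.        ]] [[-0.02369513 -0.99970546  0.0052477  -0.1230827 ]
 [-0.98057448  0.02221868 -0.19488462  0.56962088]
 [ 0.19471062 -0.00976358 -0.98081214  1.02564208]
 [ 0.          0.          0.          1.        ]]
```

View pics/scene0.png

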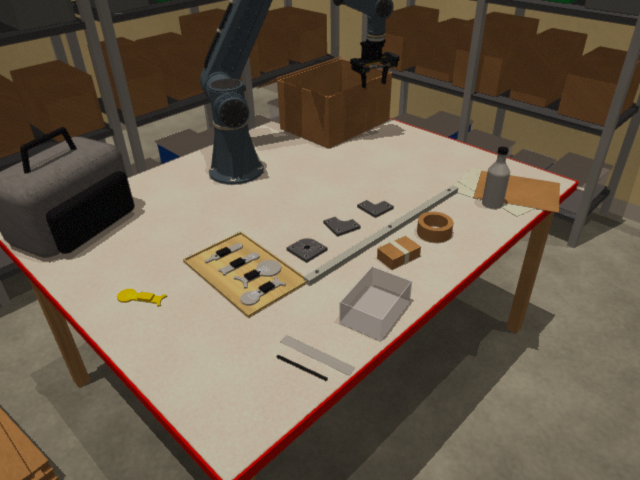

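View pics/top0.png

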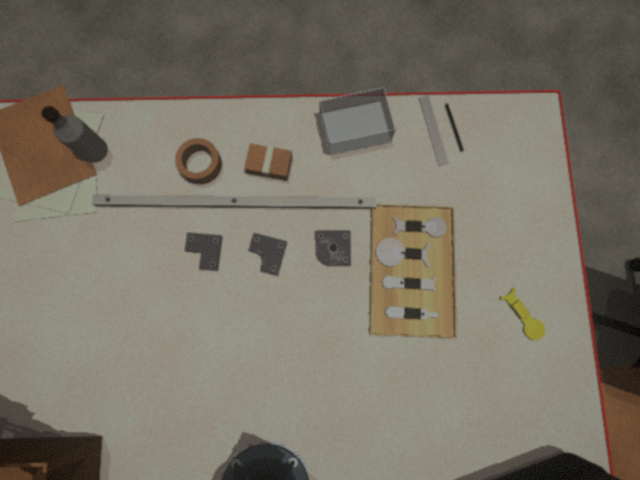

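The top view shows three plates: two with a bite at (204,250) and (267,253), and one with a rounded corner at (333,248). The four leaves lie in the tray at rows 227 (q), 252 (p), 283 (r) and 313 (s). The yellow look-alike is outside the tray at (523,313). Next I'll measure.

```bash
cat > h.py <<'E'
import cv2,numpy as np
from rig import read_state, optics
def cap(n="top"): 
    c=optics.capture(n); return c["image"],c["intrinsics"],c["extrinsics"]
def ray(px,K,E,z):
    px=np.atleast_2d(np.asarray(px,float)); R,t=E[:3,:3],E[:3,3]; C=-R.T@t
    d=(np.c_[px,np.ones(len(px))]@np.linalg.inv(K).T)@R
    return C+d*((z-C[2])/d[:,2])[:,None]
def proj(P,K,E):
    P=np.atleast_2d(P); q=(P@E[:3,:3].T+E[:3,3])@K.T; return q[:,:2]/q[:,2:]
E
python3 - <<'E'
from h import *
im,K,E=cap(); C=-E[:3,:3].T@E[:3,3]; print("cam",C)
g=cv2.cvtColor(im,cv2.COLOR_BGR2GRAY)
print(g[250,150],g[250,210],im[240,318],im[227,413],im[227,435],im[252,385],im[300,440])
m=(g<95).astype(np.uint8); m[:222]=0; m[290:]=0;m[:,:170]=0;m[:,362:]=0
for c in cv2.findContours(m,cv2.RETR_EXTERNAL,cv2.CHAIN_APPROX_NONE)[0]:
    if len(c)<60: continue
    w=ray(c[:,0],K,E,.012)[:,:2]; (cx,cy),s,a=cv2.minAreaRect((w*1000).astype(np.float32)); print("plate",cv2.boundingRect(c),np.round([cx,cy],1),np.round(s,1),round(a,2),cv2.contourArea((w*1000).astype(np.float32)))
m=(g<70).astype(np.uint8); m[:215]=0;m[330:]=0;m[:,:395]=0;m[:,440:]=0
for c in cv2.findContours(m,cv2.RETR_EXTERNAL,cv2.CHAIN_APPROX_NONE)[0]:
    if cv2.contourArea(c)<60: continue
    w=ray(c[:,0],K,E,.014)[:,:2]; (cx,cy),s,a=cv2.minAreaRect((w*1000).astype(np.float32)); print("block",cv2.boundingRect(c),np.round([cx,cy],1),np.round(s,1),round(a,2))
big=cv2.resize(im[190:345,170:460],None,fx=2.75,fy=2.75,interpolation=cv2.INTER_CUBIC); cv2.imwrite("pics/crop0.png",big)
for u in (110,160,235,300,360): print(u,ray([(u,207)],K,E,0), list(g[190:216,u]))
E
```

```text
cam [ 0.35593584 -0.12568874  1.11761845]
146 68 [65 65 67] [40 45 48] [136 137 140] [136 144 146] [ 91 134 150]
plate (249, 233, 38, 43) [549.7  -2. ] [87.6 89.8] 74.05 5835.470338182302
plate (185, 233, 37, 38) [560.1 155.3] [89.2 89.9] 84.22 5840.6644037548685
plate (315, 231, 36, 35) [ 561.2 -170.8] [87.5 86.8] 88.71 7048.89810487628
block (405, 308, 16, 11) [ 395.  -360.9] [37.1 22.3] 83.94
block (405, 278, 15, 11) [ 468.  -364.6] [34.7 24.2] 86.14
block (405, 248, 16, 11) [ 542.7 -370.7] [37.6 25.5] 86.12
block (406, 221, 18, 11) [ 613.2 -380.1] [43.4 25.6] 84.19
110 [[0.68355803 0.39868563 0.        ]] [np.uint8(146), np.uint8(139), np.uint8(143), np.uint8(143), np.uint8(139), np.uint8(128), np.uint8(123), np.uint8(113), np.uint8(106), np.uint8(98), np.uint8(107), np.uint8(116), np.uint8(124), np.uint8(116), np.uint8(87), np.uint8(63), np.uint8(83), np.uint8(115), np.uint8(134), np.uint8(143), np.uint8(144), np.uint8(145), np.uint8(145), np.uint8(145), np.uint8(141), np.uint8(143)]
160 [[0.68070128 0.27010744 0.        ]] [np.uint8(139), np.uint8(145), np.uint8(145), np.uint8(
[... 919 characters left out ...]
28), np.uint8(129), np.uint8(129), np.uint8(131), np.uint8(134), np.uint8(132), np.uint8(135), np.uint8(134), np.uint8(121), np.uint8(95), np.uint8(73), np.uint8(99), np.uint8(119), np.uint8(140), np.uint8(149), np.uint8(144), np.uint8(145), np.uint8(144), np.uint8(146)]
360 [[ 0.66923958 -0.24576592  0.        ]] [np.uint8(145), np.uint8(149), np.uint8(151), np.uint8(150), np.uint8(149), np.uint8(148), np.uint8(145), np.uint8(139), np.uint8(123), np.uint8(103), np.uint8(76), np.uint8(66), np.uint8(64), np.uint8(81), np.uint8(113), np.uint8(128), np.uint8(110), np.uint8(80), np.uint8(82), np.uint8(119), np.uint8(139), np.uint8(144), np.uint8(147), np.uint8(146), np.uint8(145), np.uint8(145)]
```

View pics/crop0.png

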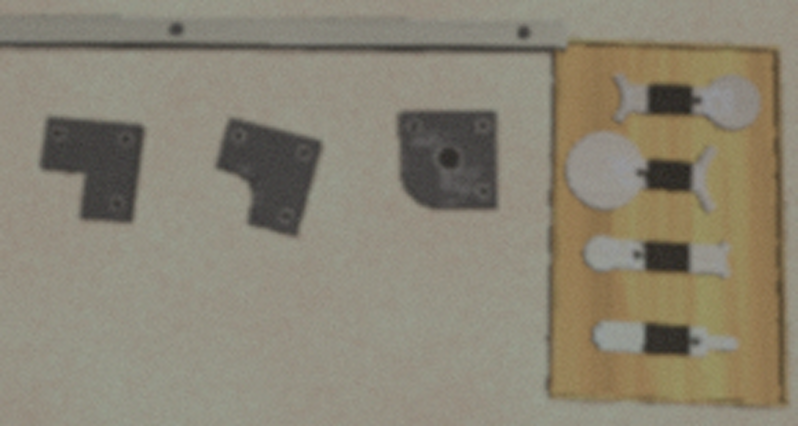

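The crop confirms the leaves (crop pixels):

| Leaf | Row | Round end | Hollow end |
|---|---|---|---|
| q | 98 | right | left |
| p | 172 | left | right |
| r | 256 | left | right |
| s | 338 | narrow, right | left |

The plates look like a small fillet at (63,170), a medium fillet at (268,178) and an outside corner at (448,160). Next I'll fit the stop and set up a move helper.

```bash
cat >> h.py <<'E'
from scipy.spatial.transform import Rotation as Ro
def row(x,y,z,ang,s=None):
    "row values taking the tool (pointing down, its y axis at world angle ang deg mod 180) to x,y,z"
    s=s or read_state(); R,p=np.array(s["tcp_rot"]),np.array(s["position"])
    best=None
    for a in (ang,ang+180):
        a=np.radians(a); yy=np.array([np.cos(a),np.sin(a),0]); zz=np.array([0,0,-1.]); T=np.c_[np.cross(yy,zz),yy,zz]
        rv=np.degrees(Ro.from_matrix(R.T@T).as_rotvec())
        if best is None or np.linalg.norm(rv)<np.linalg.norm(best): best=rv
    t=R.T@(np.array([x,y,z])-p)
    return np.round(np.r_[best/5,t/.03],3)
E
python3 - <<'E'
from h import *
im,K,E=cap(); g=cv2.GaussianBlur(cv2.cvtColor(im,cv2.COLOR_BGR2GRAY),(5,1),0).astype(float)
T=[];B=[]
for u in range(100,365,3):
    col=g[196:216,u]; k=int(np.argmin(col[5:14])+5); 
    up=[i for i in range(k,0,-1) if col[i]>100][0]; dn=[i for i in range(k,19) if col[i]>108][0]
    f=up+(col[up]-100)/(col[up]-col[up+1]); h=dn-(col[dn]-108)/(col[dn]-col[dn-1])
    T.append(ray([(u,196+f)],K,E,.022)[0]);B.append(ray([(u,196+h)],K,E,0)[0])
for n,P in(("top",T),("bot",B)):
    P=np.array(P); 
    for _ in range(3):
        c=np.polyfit(P[:,1],P[:,0],1); r=P[:,0]-np.polyval(c,P[:,1]); P=P[abs(r)<2*r.std()+1e-4]
    print(n,c,"yaw",np.degrees(np.arctan(c[0])),r.std())
print(row(.45,-.171,.15,88))
E
```

```text
top [0.03282507 0.67301983] yaw 1.8800629158182116 0.0004698369467718828
bot [0.03172201 0.67189531] yaw 1.8169279638621978 0.00034004962679856085
[-1.4000e-02 -4.0000e-03 -2.8970e+00 -1.6004e+01 -2.2024e+01  2.4240e+00]
```

```bash
python3 - <<'E'
from h import *
print(row(.47,.141,.08,88.15))
E
```

```text
[-1.4000e-02 -4.0000e-03 -2.9270e+00 -1.3692e+01 -1.1860e+01  4.7450e+00]
```

Call:
send_rows:
  commands:
    - [0,0,-2.93,-13.69,-11.86,4.74,0.1]
    - [0,0,-2.93,-13.69,-11.86,4.74,0.1]
    - [0,0,-2.93,-13.69,-11.86,4.74,0.1]
    - [0,0,-2.93,-13.69,-11.86,4.74,0.1]
    - [0,0,-2.93,-13.69,-11.86,4.74,0.1]
    - [0,0,-2.93,-13.69,-11.86,4.74,0.1]
    - [0,0,-2.93,-13.69,-11.86,4.74,0.1]
    - [0,0,-2.93,-13.69,-11.86,4.74,0.1]
    - [0,0,-2.93,-13.69,-11.86,4.74,0.1]
    - [0,0,-2.93,-13.69,-11.86,4.74,0.1]
    - [0,0,-2.93,-13.69,-11.86,4.74,0.1]
    - [0,0,-2.93,-13.69,-11.86,4.74,0.1]
    - [0,0,-2.93,-13.69,-11.86,4.74,0.1]
    - [0,0,-2.93,-13.69,-11.86,4.74,0.1]
    - [0,0,-2.93,-13.69,-11.86,4.74,0.1]
    - [0,0,-2.93,-13.69,-11.86,4.74,0.1]
    - [0,0,-2.93,-13.69,-11.86,4.74,0.1]
    - [0,0,-2.93,-13.69,-11.86,4.74,0.1]
    - [0,0,-2.93,-13.69,-11.86,4.74,0.1]
    - [0,0,-2.93,-13.69,-11.86,4.74,0.1]

```text
time_s: 1.87
position: [0.4696, 0.1426, 0.0807]
tcp_rot: [[-1.0, 0.03, 0.0], [0.03, 1.0, 0.0], [-0.0, 0.0, -1.0]]
force: [0.3, 0.3, -0.2]
opening: 0.1
grasp_force: 0.0
```

Call:
send_rows:
  commands:
    - [0,0,0,0,0,1.2,0.1]
    - [0,0,0,0,0,2.4,0.1]
    - [0,0,0,0,0,2.52,0.1]
    - [0,0,0,-0.4,0,2.52,0.1]
    - [0,0,0,-0.7,0,2.52,0.1]
    - [0,0,0,-0.9,0,2.52,0.1]
    - [0,0,0,-1.1,0,2.52,0.1]
    - [0,0,0,-1.3,0,2.52,0.1]
    - [0,0,0,-1.5,0,2.52,0.1]
    - [0,0,0,-1.7,0,2.52,0.1]
    - [0,0,0,-1.9,0,2.52,0.1]
    - [0,0,0,-2.1,0,2.52,0.1]
    - [0,0,0,-2.3,0,2.52,0.1]
    - [0,0,0,-2.5,0,2.52,0.1]
    - [0,0,0,-2.7,0,2.52,0.1]
    - [0,0,0,-2.9,0,2.52,0.1]
    - [0,0,0,-3.1,0,2.52,0.1]
    - [0,0,0,-3.3,0,2.52,0.1]
    - [0,0,0,-3.4,0,2.52,0.1]
    - [0,0,0,-3.5,0,2.52,0.1]

```text
time_s: 3.53
position: [0.5726, 0.1382, 0.0053]
tcp_rot: [[-0.999, 0.032, -0.005], [0.032, 1.0, -0.0], [0.005, -0.0, -1.0]]
force: [-5.6, 0.3, 5.4]
opening: 0.096
grasp_force: 3.3
```

Call:
send_rows:
  commands:
    - [0,0,0,-0.05,0,0,0.1]
    - [0,0,0,-0.1,0,0,0.1]
    - [0,0,0,-0.15,0,0,0.1]
    - [0,0,0,-0.2,0,0,0.1]
    - [0,0,0,-0.2,0,0,0.1]

```text
time_s: 3.95
position: [0.5742, 0.1381, 0.005]
tcp_rot: [[-0.999, 0.031, -0.014], [0.031, 1.0, -0.001], [0.014, -0.001, -1.0]]
force: [-11.9, -0.5, 9.2]
opening: 0.101
grasp_force: 5.8
```

Call:
send_rows:
  commands:
    - [0,0,0,1,0,0,0.1]
    - [0,0,0,2.2,0,0,0.1]
    - [0,0,0,3.4,0,-1,0.1]
    - [0,0,0,3.5,-1.2,-1.2,0.1]
    - [0,0,0,3.5,-2.4,-1.2,0.1]
    - [0,0,0,3.5,-3.6,-1.2,0.1]
    - [0,0,0,3.5,-4.8,-1.2,0.1]
    - [0,0,0,3.5,-5.03,-1.2,0.1]
    - [0,0,0,3.5,-5.03,-1.2,0.1]

```text
time_s: 4.7
position: [0.4734, -0.0122, 0.0415]
tcp_rot: [[-0.999, 0.037, 0.004], [0.037, 0.999, -0.001], [-0.004, -0.001, -1.0]]
force: [-0.8, 1.2, -0.1]
opening: 0.095
grasp_force: 0.0
```

```bash
cat >> h.py <<'E'
def plates(thr=95):
    im,K,E=cap(); g=cv2.cvtColor(im,cv2.COLOR_BGR2GRAY)
    m=(g<thr).astype(np.uint8); m[:208]=0; m[290:]=0;m[:,:150]=0;m[:,365:]=0
    m=cv2.morphologyEx(m,cv2.MORPH_OPEN,np.ones((5,5),np.uint8))
    for c in cv2.findContours(m,cv2.RETR_EXTERNAL,cv2.CHAIN_APPROX_NONE)[0]:
        if len(c)<60: continue
        w=ray(c[:,0],K,E,.012)[:,:2]; (cx,cy),s,a=cv2.minAreaRect((w*1000).astype(np.float32)); print("plate",cv2.boundingRect(c),np.round([cx,cy],1),np.round(s,1),round(a,2))
    return im,K,E
E
python3 - <<'E'
from h import *
im,K,E=plates(); cv2.imwrite("pics/p1.png",cv2.resize(im[190:345,150:460],None,fx=2.5,fy=2.5,interpolation=cv2.INTER_CUBIC))
print(row(.47,-.01,.045,88.15), read_state()["position"])
E
```

```text
plate (323, 231, 27, 25) [ 573.6 -180.3] [65.5 61.6] 88.69
plate (150, 208, 157, 82) [567.4  89.7] [389.5 206.5] 88.67
[-0.004  0.03  -0.033  0.085  0.015 -0.124] [ 0.47254716 -0.01053851  0.04130148]
```

View pics/p1.png

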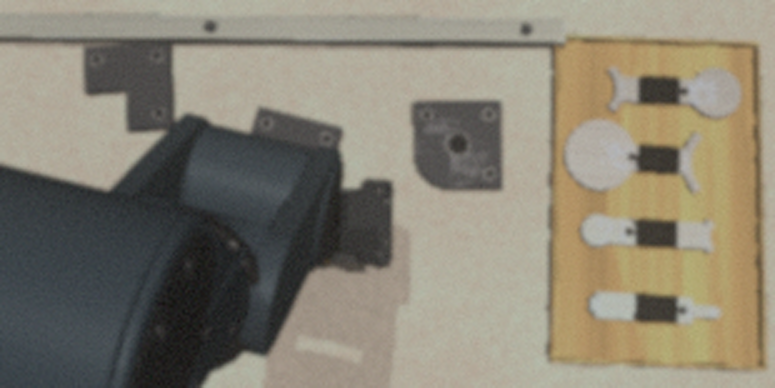

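The left plate is now square on the stop (crop 128,85), so I'll push the middle one next.

Call:
send_rows:
  commands:
    - [0,0,0,0,0,1.15,0.1]
    - [0,0,0,-0.3,0,1.15,0.1]
    - [0,0,0,-0.5,0,1.15,0.1]
    - [0,0,0,-0.7,0,1.15,0.1]
    - [0,0,0,-0.9,0,1.15,0.1]
    - [0,0,0,-1.1,0,1.15,0.1]
    - [0,0,0,-1.3,0,1.15,0.1]
    - [0,0,0,-1.5,0,1.15,0.1]
    - [0,0,0,-1.7,0,1.15,0.1]
    - [0,0,0,-1.9,0,1.15,0.1]
    - [0,0,0,-2.1,0,1.15,0.1]
    - [0,0,0,-2.3,0,1.15,0.1]
    - [0,0,0,-2.5,0,1.15,0.1]
    - [0,0,0,-2.7,0,1.15,0.1]
    - [0,0,0,-2.9,0,1.15,0.1]
    - [0,0,0,-3.1,0,1.15,0.1]
    - [0,0,0,-3.2,0,1.15,0.1]
    - [0,0,0,-3.3,0,1.15,0.1]
    - [0,0,0,-3.4,0,1.15,0.1]
    - [0,0,0,-3.4,0,1.15,0.1]

```text
time_s: 6.42
position: [0.5709, -0.0124, 0.0065]
tcp_rot: [[-0.999, 0.031, -0.006], [0.031, 1.0, 0.001], [0.006, 0.001, -1.0]]
force: [-7.0, -0.1, 5.2]
opening: 0.096
grasp_force: 4.0
```

Call:
send_rows:
  commands:
    - [0,0,0,-0.05,0,0,0.1]
    - [0,0,0,1,0,0,0.1]
    - [0,0,0,2.2,0,0,0.1]
    - [0,0,0,3.4,0,-1,0.25]
    - [0,0,0,3.5,-1.2,-1.2,0.25]
    - [0,0,0,3.5,-2.4,-1.2,0.25]
    - [0,0,0,3.5,-3.6,-1.2,0.25]
    - [0,0,0,3.5,-4.8,-1.2,0.25]
    - [0,0,0,3.5,-5.6,-1.2,0.25]
    - [0,0,0,3.5,-5.6,-1.2,0.25]
    - [0,0,0,3.5,-5.6,0,0.25]
    - [0,0,0,3.5,-5.6,0,0.25]

```text
time_s: 7.42
position: [0.4621, -0.1771, 0.0018]
tcp_rot: [[-0.999, 0.034, -0.004], [0.034, 0.999, 0.003], [0.004, 0.003, -1.0]]
force: [-1.1, 1.6, -1.3]
opening: 0.25
grasp_force: 0.0
```

Call:
send_rows:
  commands:
    - [0,0,0,0,0,-0.1,0.25]
    - [0,0,0,-0.4,0,-0.1,0.25]
    - [0,0,0,-0.8,0,-0.1,0.25]
    - [0,0,0,-1.1,0,-0.1,0.25]
    - [0,0,0,-1.3,0,-0.1,0.25]
    - [0,0,0,-1.5,0,-0.1,0.25]
    - [0,0,0,-1.7,0,-0.1,0.25]
    - [0,0,0,-1.9,0,-0.1,0.25]
    - [0,0,0,-2.1,0,-0.1,0.25]
    - [0,0,0,-2.3,0,-0.1,0.25]
    - [0,0,0,-2.5,0,-0.1,0.25]
    - [0,0,0,-2.7,0,-0.1,0.25]
    - [0,0,0,-2.9,0,-0.1,0.25]
    - [0,0,0,-3.1,0,-0.1,0.25]
    - [0,0,0,-3.3,0,-0.1,0.25]
    - [0,0,0,-3.4,0,-0.1,0.25]
    - [0,0,0,-3.5,0,-0.1,0.25]
    - [0,0,0,-3.6,0,-0.1,0.25]
    - [0,0,0,-3.6,0,-0.1,0.25]

```text
time_s: 9.0
position: [0.5663, -0.1787, 0.0095]
tcp_rot: [[-0.999, 0.03, -0.01], [0.03, 1.0, 0.004], [0.01, 0.003, -1.0]]
force: [-7.6, -0.4, 4.6]
opening: 0.249
grasp_force: 3.8
```

Call:
send_rows:
  commands:
    - [0,0,0,1,0,0,0.4]
    - [0,0,0,2.2,0,-1,0.4]
    - [0,0,0,3.4,0,-2,0.4]
    - [0,0,0,4,-1.2,-3,0.4]
    - [0,0,0,4.5,-2.4,-4,0.4]
    - [0,0,0,5,-3.6,-4,0.4]
    - [0,0,0,5,-4.8,-4,0.4]
    - [0,0,0,5,-6,-4,0.4]
    - [0,0,0,5,-7,-4,0.4]
    - [0,0,0,5,-7,-4,0.4]

```text
time_s: 9.83
position: [0.4152, -0.3947, 0.1311]
tcp_rot: [[-0.999, 0.037, 0.005], [0.037, 0.999, -0.01], [-0.006, -0.01, -1.0]]
force: [0.9, -0.9, 1.0]
opening: 0.401
grasp_force: 0.0
```

```bash
python3 - <<'E'
from h import *
im,K,E=plates(); cv2.imwrite("pics/p2.png",cv2.resize(im[190:345,150:460],None,fx=2.5,fy=2.5,interpolation=cv2.INTER_CUBIC))
E
```

```text
plate (267, 229, 98, 61) [ 534.9 -128.4] [240.7 151.7] 88.67
plate (246, 208, 33, 34) [632.1   1.1] [91.7 73.5] 45.48
plate (185, 208, 34, 34) [634.2 154.9] [91.3 71.9] 49.45
```

View pics/p2.png

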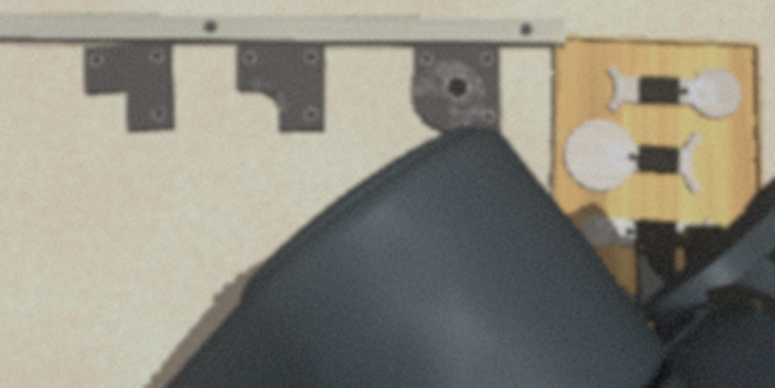

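```bash
cat >> h.py <<'E'
ex=np.array([np.cos(np.radians(-1.85)),np.sin(np.radians(-1.85))]); ey=np.array([-ex[1],ex[0]]); O=np.array([.6725,0])
def S2W(a,b): return O+np.multiply.outer(a,ex)+np.multiply.outer(b,ey)
def prof(g,K,E,P0,P1,z,n=400,lev=None):
    "positions (m along P0-P1) where the grey profile crosses the middle level"
    t=np.linspace(0,1,n); P=P0+np.outer(t,np.array(P1)-P0); q=proj(np.c_[P,np.full(n,z)],K,E).astype(np.float32)
    v=cv2.remap(g,q[:,0].reshape(1,-1),q[:,1].reshape(1,-1),cv2.INTER_CUBIC)[0].astype(float)
    v=np.convolve(np.pad(v,5,'edge'),np.ones(11)/11,'valid'); L=lev or 100
    i=np.where((v[:-1]-L)*(v[1:]-L)<0)[0]; d=np.linalg.norm(np.array(P1)-P0)
    return np.round(t[i]*d*1000,1),v
def gray(k=4):
    a=[]
    for _ in range(k): im,K,E=cap(); a.append(cv2.cvtColor(im,cv2.COLOR_BGR2GRAY).astype(np.float32))
    return np.mean(a,0),K,E
E
python3 - <<'E'
from h import *
g,K,E=gray()
for n,yc in(("L",.155),("M",-.002),("R",-.171)):
    for a in(-.02,-.03,-.038,-.06,-.08):
        p,v=prof(g,K,E,S2W(a,yc-.075-.02*0),S2W(a,yc+.075),.012); print(n,a,yc-.075+p/1000)
    for b in (-.035,-.025,-.015,.015,.025,.035):
        p,v=prof(g,K,E,S2W(-.03,yc+b),S2W(-.13,yc+b),.012); print(n,"front",b,-30-p)
E
```

```text
L -0.02 [0.1183 0.1247 0.1379 0.1849 0.189  0.1969]
L -0.03 [0.1176 0.2018]
L -0.038 [0.1165 0.2014]
L -0.06 [0.1142 0.1567]
L -0.08 [0.1131 0.121  0.1311 0.1563]
L front -0.035 [-71.9 -76.1 -90.2]
L front -0.025 [-76.1 -80.1 -91.2]
L front -0.015 [-92.4]
L front 0.015 [-52.8]
L front 0.025 [-53.6]
L front 0.035 [-54.8]
M -0.02 [-0.0368 -0.0308 -0.021   0.0294  0.0369  0.0392  0.0433  0.0471]
M -0.03 [-0.0368  0.0474]
M -0.038 [-0.0368  0.0467]
M -0.06 [-0.0375  0.0083]
M -0.08 [-0.0375 -0.0319 -0.0206  0.0023]
M front -0.035 [-42.  -90.7]
M front -0.025 [-65.8 -71.4 -79.1 -81.1 -90.9]
M front -0.015 [-91.2]
M front 0.015 [-57.3]
M front 0.025 [-51.6]
M front 0.035 [-50.1]
R -0.02 [-0.2144 -0.2103 -0.2001 -0.1806 -0.1535 -0.1524 -0.1355 -0.134 ]
R -0.03 [-0.2144 -0.1904 -0.1464 -0.1332]
R -0.038 [-0.2144 -0.2001 -0.1817 -0.1678 -0.1573 -0.1505 -0.137  -0.1317]
R -0.06 [-0.2148 -0.1885 -0.1682 -0.1317]
R -0.08 [-0.2144 -0.2114 -0.2039 -0.1889 -0.1802 -0.1407]
R front -0.035 [-66.8 -72.4 -78.6 -82.4]
R front -0.025 [-33.  -54.3 -62.8 -75.9]
R front -0.015 [-62.3 -67.3 -82.4]
R front 0.015 [-36.  -43.8 -49.3]
R front 0.025 [-35.8 -50.3 -84.1 -96.2]
R front 0.035 [ -39.8  -53.8  -72.9 -101.2]
```

```bash
python3 - <<'E'
from h import *
g,K,E=gray()
for n,a,y0,y1 in(("M",-.032,-.05,-.025),("M",-.032,.035,.06),("R",-.055,-.225,-.2),("R",-.045,-.14,-.115)):
    p,v=prof(g,K,E,S2W(a,y0),S2W(a,y1),.012,26); print(n,a,y0,np.round(v).astype(int))
p,v=prof(g,K,E,S2W(-.075,-.02),S2W(-.105,-.02),.012,31); print("Mfront -75..-105",np.round(v).astype(int))
E
```

```text
M -0.032 -0.05 [193 193 193 192 189 185 180 173 165 155 146 136 127 118 110 103  97  93
  91  90  90  90  90  90  90  90]
M -0.032 0.035 [ 86  86  86  86  86  87  87  88  89  93  97 103 111 119 129 138 148 158
 167 175 181 187 190 192 193 194]
R -0.055 -0.225 [191 188 183 177 169 161 152 142 133 124 115 108 101  97  93  92  91  91
  91  92  93  94  95  95  96  97]
R -0.045 -0.14 [109 109 109 109 110 110 112 114 118 123 129 135 142 150 157 165 172 178
 183 187 190 191 192 193 193 193]
Mfront -75..-105 [102 102 101 100  99  98  96  95  93  90  89  88  89  93  99 107 116 125
 136 146 157 167 176 184 189 193 194 195 195 195 195]
```

```bash
python3 - <<'E'
from h import *
x,y=S2W(-.095,.180); print(x,y,row(x,y,.06,88.15))
E
```

```text
0.583360453555572 0.18297306156831303 [ 8.0000e-03 -6.0000e-03  2.1000e-02 -5.0540e+00  1.9074e+01  2.3190e+00]
```

Call:
send_rows:
  commands:
    - [0,0,0,-5.05,19.07,2.32,0]
    - [0,0,0,-5.05,19.07,2.32,0]
    - [0,0,0,-5.05,19.07,2.32,0]
    - [0,0,0,-5.05,19.07,2.32,0]
    - [0,0,0,-5.05,19.07,2.32,0]
    - [0,0,0,-5.05,19.07,2.32,0]
    - [0,0,0,-5.05,19.07,2.32,0]
    - [0,0,0,-5.05,19.07,2.32,0]
    - [0,0,0,-5.05,19.07,2.32,0]
    - [0,0,0,-5.05,19.07,2.32,0]
    - [0,0,0,-5.05,19.07,2.32,0]
    - [0,0,0,-5.05,19.07,2.32,0]
    - [0,0,0,-5.05,19.07,2.32,0]
    - [0,0,0,-5.05,19.07,2.32,0]
    - [0,0,0,-5.05,19.07,2.32,0]
    - [0,0,0,-5.05,19.07,2.32,0]
    - [0,0,0,-5.05,19.07,2.32,0]
    - [0,0,0,-5.05,19.07,2.32,0]

```text
time_s: 11.78
position: [0.5831, 0.1803, 0.0596]
tcp_rot: [[-0.999, 0.032, -0.001], [0.032, 0.999, -0.001], [0.001, -0.001, -1.0]]
force: [0.3, -0.5, -0.1]
opening: 0.004
grasp_force: 0.0
```

Call:
send_rows:
  commands:
    - [0,0,0,0,0,1,0]
    - [0,0,0,0,0,1.75,0]
    - [0,0,0,0,0,1.75,0]
    - [0,0,0,-0.3,0,1.75,0]
    - [0,0,0,-0.5,0,1.75,0]
    - [0,0,0,-0.7,0,1.75,0]
    - [0,0,0,-0.8,0,1.75,0]
    - [0,0,0,-0.9,0,1.75,0]
    - [0,0,0,-1.0,0,1.75,0]
    - [0,0,0,-1.1,0,1.75,0]
    - [0,0,0,-1.15,0,1.75,0]
    - [0,0,0,-1.2,0,1.75,0]
    - [0,0,0,-1.25,0,1.75,0]
    - [0,0,0,-1.25,0,1.75,0]

```text
time_s: 12.95
position: [0.6189, 0.1804, 0.007]
tcp_rot: [[-0.999, 0.032, -0.006], [0.032, 0.999, 0.0], [0.006, -0.0, -1.0]]
force: [-3.8, 1.4, 2.6]
opening: 0.006
grasp_force: 2.4
```

Call:
send_rows:
  commands:
    - [0,0,0,-0.05,0,0,0]
    - [0,0,0,-0.1,0,0,0]
    - [0,0,0,-0.1,0,0,0]
    - [0,0,0,0.5,0,0,0]
    - [0,0,0,1,0,0,0]
    - [0,0,0,1,0,-1.2,0]
    - [0,0,0,1,0,-2.4,0]
    - [0,0,0,2,1,-3,0]
    - [0,0,0,3,2,-3.5,0]
    - [0,0,0,4,3,-4,0]
    - [0,0,0,5,4,-4,0]
    - [0,0,0,6,5,-4,0]
    - [0,0,0,6.5,6,-4,0]
    - [0,0,0,7,7,-4,0]
    - [0,0,0,7.5,8,-4,0]
    - [0,0,0,7.5,9,-4,0]
    - [0,0,0,7.5,9,-4,0]

```text
time_s: 14.37
position: [0.4059, 0.4634, 0.128]
tcp_rot: [[-1.0, 0.027, 0.006], [0.027, 1.0, 0.006], [-0.006, 0.007, -1.0]]
force: [1.7, 0.6, 0.2]
opening: 0.009
grasp_force: 0.0
```

```bash
cat > meas.py <<'E'
from h import *
def meas(L=142,k=4):
    g,K,E=gray(k); out={}
    for n,yc,bite in(("L",.155,1),("M",.005,1),("R",-.171,0)):
        lat=[]
        for a in(-.032,-.038,-.042)if bite else(-.02,-.03,-.04,-.05):
            p,v=prof(g,K,E,S2W(a,yc-.075),S2W(a,yc+.075),.012,lev=L); p=p/1000+yc-.075; lat.append((p[0],p[-1]))
        lat=np.array(lat); rt=[]
        for a in(-.03,-.04,-.06,-.07,-.08):
            p,v=prof(g,K,E,S2W(a,yc-.075),S2W(a,yc),.012,lev=L); rt.append(p[0]/1000+yc-.075)
        fr=[]
        for b in(-.037,-.03,-.022,-.015,-.01):
            p,v=prof(g,K,E,S2W(-.05,lat.mean()+b),S2W(-.13,lat.mean()+b),.012,lev=L); fr.append(-50-p[-1] if len(p) else np.nan)
        c=lat.mean(); 
        print(n,"centre",round(c,4),"width",np.round(lat[:,1]-lat[:,0],4),"yaw",round(np.degrees(np.polyfit([-.03,-.04,-.06,-.07,-.08],rt,1)[0]),2),"front",np.round(fr,1))
        f=np.nanmean(fr)/1000; out[n]=(c,f)
        co=S2W(f+.042 if bite else f, c+(.002 if bite else .044)); u=(-ex+ey)/2**.5
        p,v=prof(g,K,E,co-u*.04,co+u*.04,.012,lev=L); print("   corner",np.round(co,4),"bisector edge at",p-40)
    return out
if __name__=="__main__": meas()
E
python3 meas.py; python3 -c "
from h import *
print(read_state()['position'],read_state()['time_s'])"
```

```text
L centre 0.1611 width [0.1147 0.1124 0.1388] yaw -5.77 front [ -96.9 -119.8 -109.7 -108.9 -109.5]
   corner [0.6108 0.1652] bisector edge at [3.7]
M centre 0.0107 width [0.1342 0.1225 0.1   ] yaw -18.65 front [-96.5 -96.5 -96.3 -98.7 -98.3]
   corner [0.6177 0.0144] bisector edge at [9.3]
R centre -0.1715 width [0.097  0.097  0.1105 0.1008] yaw 4.05 front [-127.2 -128.   -96.3  -97.3  -96.1]
   corner [ 0.5595 -0.1239] bisector edge at [-25.]
[0.40547356 0.4562638  0.12696465] 14.5667
```

```bash
python3 - <<'E'
s=open('meas.py').read()
s=s.replace("g,K,E=gray(k); out={}","g,K,E=gray(k); out={}; L=L or (np.median(g[240:290,190:300])+np.percentile(g[215:240,190:215],20))/2; print('L',L)").replace("L=142","L=None")
open('meas.py','w').write(s)
E
python3 meas.py; python3 - <<'E'
from h import *
g,K,E=gray(3); cv2.imwrite("pics/p3.png",cv2.resize(g[195:255,170:370],None,fx=4,fy=4,interpolation=cv2.INTER_CUBIC))
E
```

```text
L 104.0
L centre 0.1584 width [0.0906 0.0906 0.0906] yaw -0.16 front [-92.7 -92.7 -92.9 -92.9 -93.1]
   corner [0.6268 0.162 ] bisector edge at [3.7]
M centre 0.0051 width [0.0894 0.0898 0.0898] yaw 1.17 front [-92.9 -93.1 -93.1 -93.1 -93.7]
   corner [0.6216 0.0087] bisector edge at [10.9]
R centre -0.1732 width [0.0876 0.0876 0.0894 0.0898] yaw 1.28 front [-92.1 -91.9 -92.1 -92.1 -92.3]
   corner [ 0.5763 -0.1262] bisector edge at [-14.3][ WARN:0@2.175] global loadsave.cpp:1063 imwrite_ Unsupported depth image for selected encoder is fallbacked to CV_8U.
```

View pics/p3.png

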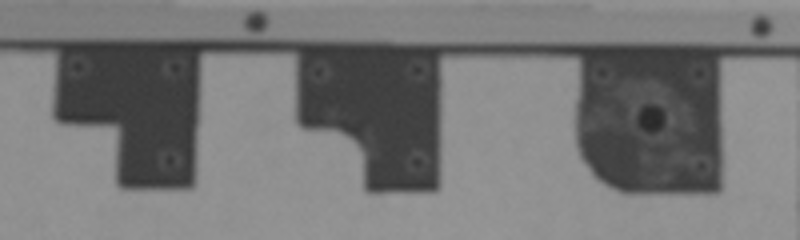

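All three plates are square on the stop. The edge on the bisector sits at 3.7, 10.9 and −14.3 mm, which fits R6 for the left fillet, R26 for the middle fillet and R36 for the right outside corner. I'll seat leaves s, q and p to check this, and r stays in the tray. Next I'll locate the leaves precisely.

```bash
cat > leaves.py <<'E'
from h import *
def leaves(box=(215,330,375,450),k=3):
    a=[cap() for _ in range(k)]; im=np.mean([x[0] for x in a],0).astype(np.uint8); K,E=a[0][1:]
    r0,r1,c0,c1=box; g=cv2.cvtColor(im,cv2.COLOR_BGR2GRAY); hsv=cv2.cvtColor(im,cv2.COLOR_BGR2HSV)
    F=4; gb=cv2.resize(g[r0:r1,c0:c1],None,fx=F,fy=F,interpolation=cv2.INTER_CUBIC); sb=cv2.resize(hsv[r0:r1,c0:c1,1],None,fx=F,fy=F,interpolation=cv2.INTER_CUBIC)
    pix=lambda q:(np.asarray(q,float)+.5)/F-.5+[c0,r0]
    dark=(gb<np.median(gb)*.62).astype(np.uint8)
    for c in cv2.findContours(dark,cv2.RETR_EXTERNAL,cv2.CHAIN_APPROX_NONE)[0]:
        if not 1000<cv2.contourArea(c)<6000: continue
        w=(ray(pix(c[:,0]),K,E,.018)[:,:2]*1000).astype(np.float32); (cx,cy),s,an=cv2.minAreaRect(w)
        if max(s)>60: continue
        print("block",np.round([cx,cy],1),np.round(s,1),round(an,1))
    white=((sb<45)&(gb>np.median(gb)*.9)).astype(np.uint8); white=cv2.morphologyEx(white,cv2.MORPH_OPEN,np.ones((9,9),np.uint8))
    for c in cv2.findContours(white,cv2.RETR_EXTERNAL,cv2.CHAIN_APPROX_NONE)[0]:
        if cv2.contourArea(c)<300: continue
        w=(ray(pix(c[:,0]),K,E,.01)[:,:2]*1000).astype(np.float32); M=cv2.moments(w); (x,y),r=cv2.minEnclosingCircle(w)
        print("white",np.round([M['m10']/M['m00'],M['m01']/M['m00']],1),"circ",np.round([x,y,r],1),"area",round(M['m00']))
if __name__=="__main__": leaves()
E
python3 leaves.py
```

```text
block [ 394.3 -360.4] [41.5 26.1] 83.6
block [ 468.  -363.7] [38.8 26.3] 86.1
block [ 541.6 -367.5] [46.1 27.5] 85.9
block [ 612.2 -379.3] [46.2 28. ] 86.9
white [ 391.7 -399.4] circ [ 391.9 -400.7   21.7] area 568
white [ 398.8 -318.9] circ [ 399.9 -319.1   23.3] area 1029
white [ 465.6 -403.8] circ [ 465.7 -404.6   20.7] area 825
white [ 472.2 -316.9] circ [ 470.  -318.6   27.4] area 1267
white [ 539.5 -402.9] circ [ 539.  -409.3   27.7] area 489
white [ 548.9 -314.1] circ [ 548.1 -315.5   36.9] area 3833
white [ 614.9 -342.9] circ [ 612.5 -341.4   20. ] area 568
white [ 610.7 -432.6] circ [ 611.8 -429.7   30.2] area 2088
```

```bash
sed -i 's/def row(x,y,z,ang,s=None):/def row(x,y,z,ang,s=None,exact=False):/; s/for a in (ang,ang+180):/for a in ((ang,) if exact else (ang,ang+180)):/' h.py; python3 - <<'E'
from h import *
print(row(.5425,-.372,.10,-5.8,exact=True))
E
```

```text
[  0.      0.     18.787  -5.466 -27.461   0.906]
```

Call:
send_rows:
  commands:
    - [0,0,18.79,-5.47,-27.46,0.9,0.45]
    - [0,0,18.79,-5.47,-27.46,0.9,0.45]
    - [0,0,18.79,-5.47,-27.46,0.9,0.45]
    - [0,0,18.79,-5.47,-27.46,0.9,0.45]
    - [0,0,18.79,-5.47,-27.46,0.9,0.45]
    - [0,0,18.79,-5.47,-27.46,0.9,0.45]
    - [0,0,18.79,-5.47,-27.46,0.9,0.45]
    - [0,0,18.79,-5.47,-27.46,0.9,0.45]
    - [0,0,18.79,-5.47,-27.46,0.9,0.45]
    - [0,0,18.79,-5.47,-27.46,0.9,0.45]
    - [0,0,18.79,-5.47,-27.46,0.9,0.45]
    - [0,0,18.79,-5.47,-27.46,0.9,0.45]
    - [0,0,18.79,-5.47,-27.46,0.9,0.45]
    - [0,0,18.79,-5.47,-27.46,0.9,0.45]
    - [0,0,18.79,-5.47,-27.46,0.9,0.45]
    - [0,0,18.79,-5.47,-27.46,0.9,0.45]
    - [0,0,18.79,-5.47,-27.46,0.9,0.45]
    - [0,0,18.79,-5.47,-27.46,0.9,0.45]
    - [0,0,18.79,-5.47,-27.46,0.9,0.45]
    - [0,0,18.79,-5.47,-27.46,0.9,0.45]

```text
time_s: 16.73
position: [0.5416, -0.3669, 0.1004]
tcp_rot: [[0.101, 0.995, 0.0], [0.995, -0.101, 0.0], [0.0, 0.0, -1.0]]
force: [1.5, -1.2, 0.5]
opening: 0.451
grasp_force: 0.0
```

```bash
python3 - <<'E'
from h import *
print(row(.5425,-.372,.007,-5.8,exact=True))
E
```

```text
[ 1.000e-03 -0.000e+00 -4.000e-03 -1.680e-01  4.800e-02  3.113e+00]
```

Call:
send_rows:
  commands:
    - [0,0,0,-0.05,0,1.2,0.45]
    - [0,0,0,-0.05,0,2.2,0.45]
    - [0,0,0,-0.05,0,2.9,0.45]
    - [0,0,0,-0.05,0,3.1,0.45]
    - [0,0,0,-0.05,0,3.1,0.45]
    - [0,0,0,-0.05,0,3.1,0]
    - [0,0,0,-0.05,0,3.1,0]
    - [0,0,0,-0.05,0,3.1,0]
    - [0,0,0,-0.05,0,3.1,0]
    - [0,0,0,-0.05,0,3.1,0]
    - [0,0,0,-0.05,0,3.1,0]

```text
time_s: 17.65
position: [0.5422, -0.3665, 0.0083]
tcp_rot: [[0.101, 0.995, 0.001], [0.995, -0.101, -0.001], [-0.001, 0.002, -1.0]]
force: [0.6, -0.1, 4.1]
opening: 0.296
grasp_force: 29.9
```

Call:
send_rows:
  commands:
    - [0,0,0,0,0,-0.5,0]
    - [0,0,0,0,0,-1.2,0]
    - [0,0,0,0,0,-2,0]
    - [0,0,0,0,0,-2.2,0]
    - [0,0,0,0,0,-2.2,0]

```text
time_s: 18.07
position: [0.5427, -0.3672, 0.0754]
tcp_rot: [[0.101, 0.995, 0.003], [0.995, -0.101, -0.003], [-0.003, 0.004, -1.0]]
force: [0.5, -0.1, -0.5]
opening: 0.291
grasp_force: 29.9
```

```bash
python3 - <<'E'
from h import *
print(row(.5458,-.0936,.06,43.15,exact=True),read_state()["position"],read_state()["grasp_force"])
E
```

```text
[ 0.024  0.048 -9.787  9.085 -0.817  0.485] [ 0.54265291 -0.36719702  0.07540281] 29.899277687072754
```

Call:
send_rows:
  commands:
    - [0,0,-1.2,1.2,0,0,0]
    - [0,0,-2.4,2.4,-0.1,0,0]
    - [0,0,-3.6,3.6,-0.2,0,0]
    - [0,0,-4.8,4.8,-0.4,0,0]
    - [0,0,-6,6,-0.5,0,0]
    - [0,0,-7.2,7.2,-0.6,0,0]
    - [0,0,-8.4,8.4,-0.8,0.2,0]
    - [0,0,-9.4,8.9,-0.82,0.4,0]
    - [0,0,-9.79,9.08,-0.82,0.5,0]
    - [0,0,-9.79,9.08,-0.82,0.5,0]
    - [0,0,-9.79,9.08,-0.82,0.5,0]
    - [0,0,-9.79,9.08,-0.82,0.5,0]

```text
time_s: 19.07
position: [0.5452, -0.0943, 0.0582]
tcp_rot: [[-0.682, 0.731, 0.001], [0.731, 0.682, -0.001], [-0.001, 0.0, -1.0]]
force: [-0.4, 0.2, -0.6]
opening: 0.292
grasp_force: 29.9
```

```bash
python3 - <<'E'
from h import *
print(row(.5458,-.0936,.006,43.15,exact=True),read_state()["position"])
E
```

```text
[ 0.002  0.012 -0.028  0.003  0.03   1.74 ] [ 0.54515731 -0.09425875  0.05820947]
```

Call:
send_rows:
  commands:
    - [0,0,0,0,0,0.8,0]
    - [0,0,0,0,0,1.5,0]
    - [0,0,0,0,0,1.72,0]
    - [0,0,0,0,0,1.75,0]
    - [0,0,0,-0.15,0,1.75,0]
    - [0,0,0,-0.3,0,1.75,0]
    - [0,0,0,-0.4,0,1.75,0]
    - [0,0,0,-0.4,0,1.75,0]

```text
time_s: 19.73
position: [0.5546, -0.1027, 0.0069]
tcp_rot: [[-0.684, 0.73, 0.003], [0.73, 0.684, -0.001], [-0.003, 0.002, -1.0]]
force: [-0.7, -0.1, 0.1]
opening: 0.292
grasp_force: 29.9
```

Call:
send_rows:
  commands:
    - [0,0,0,-0.03,0,0,0]
    - [0,0,0,-0.06,0,0,0]
    - [0,0,0,-0.09,0,0,0]
    - [0,0,0,-0.12,0,0,0]
    - [0,0,0,-0.12,0,0,0]

```text
time_s: 20.15
position: [0.5554, -0.1041, 0.006]
tcp_rot: [[-0.684, 0.729, 0.0], [0.729, 0.684, -0.0], [-0.0, 0.0, -1.0]]
force: [-0.2, -0.7, -1.4]
opening: 0.295
grasp_force: 29.9
```

```bash
python3 - <<'E'
from h import *
for n in("top","scene"):
    im,K,E=cap(n); P=[(.53,-.24,0),(.53,0,0),(.68,-.24,0),(.68,0,0)]; q=proj(P,K,E); a=np.maximum(q.min(0).astype(int)-5,0); b=q.max(0).astype(int)+5
    c=im[a[1]:b[1],a[0]:b[0]]; c=cv2.resize(c,(480,int(480*c.shape[0]/c.shape[1])),interpolation=cv2.INTER_CUBIC); 
    if n=="top": t=c
cv2.imwrite("pics/p4.png",np.vstack([t,c])[:600])
E
```

```text
(no output)
```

View pics/p4.png

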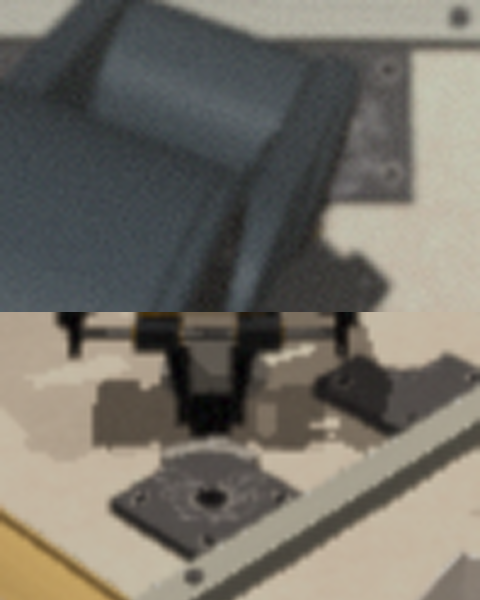

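Call:
send_rows:
  commands:
    - [0,0,0,-0.04,0,0.03,0]
    - [0,0,0,-0.08,0,0.04,0]
    - [0,0,0,-0.12,0,0.04,0]
    - [0,0,0,-0.14,0,0.04,0]
    - [0,0,0,-0.14,0,0.04,0]

```text
time_s: 20.67
position: [0.5583, -0.1073, 0.0047]
tcp_rot: [[-0.684, 0.73, 0.0], [0.73, 0.684, -0.0], [-0.0, 0.0, -1.0]]
force: [-0.7, 0.5, -1.8]
opening: 0.294
grasp_force: 29.9
```

Call:
send_rows:
  commands:
    - [0,0,0,-0.03,0,0,0]
    - [0,0,0,-0.06,0,0,0]
    - [0,0,0,-0.06,0,0,0]

```text
time_s: 20.92
position: [0.5595, -0.1086, 0.0047]
tcp_rot: [[-0.684, 0.729, 0.0], [0.729, 0.684, -0.0], [-0.0, 0.0, -1.0]]
force: [0.2, 0.0, -1.1]
opening: 0.298
grasp_force: 29.9
```

Call:
send_rows:
  commands:
    - [0,0,0,-0.03,0,0,0]
    - [0,0,0,-0.06,0,0,0]
    - [0,0,0,-0.06,0,0,0]

```text
time_s: 21.17
position: [0.5599, -0.1092, 0.0046]
tcp_rot: [[-0.684, 0.729, -0.002], [0.729, 0.684, 0.001], [0.002, -0.0, -1.0]]
force: [-1.3, 1.6, -0.3]
opening: 0.296
grasp_force: 29.9
```

Call:
send_rows:
  commands:
    - [0,0,0,-0.03,0,0,0]
    - [0,0,0,-0.05,0,0.01,0]
    - [0,0,0,-0.05,0,0.01,0]
    - [0,0,0,-0.05,0,0.01,0.1]
    - [0,0,0,-0.05,0,0.01,0.35]
    - [0,0,0,-0.05,0,0.01,0.45]
    - [0,0,0,-0.05,0,0.01,0.45]
    - [0,0,0,-0.05,0,0.01,0.45]

```text
time_s: 21.83
position: [0.5624, -0.1116, 0.0046]
tcp_rot: [[-0.684, 0.73, 0.002], [0.73, 0.684, -0.001], [-0.002, 0.001, -1.0]]
force: [-0.4, -0.3, -0.3]
opening: 0.431
grasp_force: 0.0
```

Call:
send_rows:
  commands:
    - [0,0,0,0,0,-0.5,0.45]
    - [0,0,0,0,0,-1.5,0.45]
    - [0,0,0,0,0,-2.7,0.45]
    - [0,0,0,0,0,-3.5,0.45]
    - [0,0,0,0,0,-3.5,0.45]

```text
time_s: 22.25
position: [0.5655, -0.1126, 0.1147]
tcp_rot: [[-0.684, 0.73, 0.011], [0.73, 0.684, -0.005], [-0.011, 0.005, -1.0]]
force: [0.2, -0.6, -0.3]
opening: 0.453
grasp_force: 0.0
```

```bash
python3 - <<'E'
from h import *
# leaf q: round end at -y
print(read_state()["position"]); d=np.array([.6115,-.4325]); a=np.array([.6135,-.341]); print(np.degrees(np.arctan2(*(d-a)[::-1])))
print(row(.6135,-.3765,.10,-2,exact=True))
E
```

```text
[ 0.56547053 -0.11259502  0.11465416]
-91.25216737520385
[ 0.099  0.095  9.03  -7.507 -4.851  0.546]
```

Call:
send_rows:
  commands:
    - [0,0,1.2,-1,-0.6,0,0.45]
    - [0,0,2.4,-2,-1.2,0,0.45]
    - [0,0,3.6,-3,-1.9,0,0.45]
    - [0,0,4.8,-4,-2.6,0,0.45]
    - [0,0,6,-5,-3.2,0,0.45]
    - [0,0,7.2,-6,-3.9,0,0.45]
    - [0,0,8.4,-7,-4.6,0.2,0.45]
    - [0,0,9.03,-7.45,-4.79,0.5,0.45]
    - [0,0,9.03,-7.45,-4.79,0.5,0.45]
    - [0,0,9.03,-7.45,-4.79,0.5,0.45]

```text
time_s: 23.08
position: [0.6085, -0.3724, 0.0925]
tcp_rot: [[0.035, 0.999, -0.002], [0.999, -0.035, 0.002], [0.002, -0.002, -1.0]]
force: [0.5, 0.4, 0.1]
opening: 0.451
grasp_force: 0.0
```

```bash
python3 - <<'E'
from h import *
print(row(.6135,-.374,.008,-2,exact=True),read_state()["position"])
im,K,E=cap(); P=[(.42,-.24,0),(.42,.06,0),(.69,-.24,0),(.69,.06,0)]; q=proj(P,K,E); a=q.min(0).astype(int); b=q.max(0).astype(int)
cv2.imwrite("pics/p5.png",cv2.resize(im[a[1]:b[1],a[0]:b[0]],None,fx=4,fy=4,interpolation=cv2.INTER_CUBIC))
E
```

```text
[-0.026 -0.024 -0.007 -0.052  0.176  2.817] [ 0.60846426 -0.37244088  0.09253404]
```

View pics/p5.png

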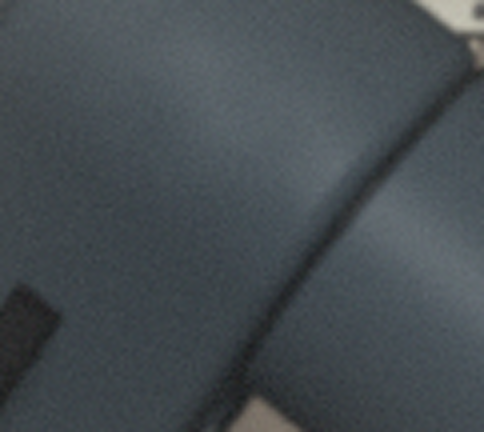

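The arm hides the plates in this view, so I'll check leaf p later. Now I'll grip leaf q.

Call:
send_rows:
  commands:
    - [0,0,0,-0.05,0.15,1.2,0.45]
    - [0,0,0,-0.05,0.15,2.2,0.45]
    - [0,0,0,-0.05,0.15,2.7,0.45]
    - [0,0,0,-0.05,0.15,2.82,0.45]
    - [0,0,0,-0.05,0.15,2.82,0.45]
    - [0,0,0,-0.05,0.15,2.82,0]
    - [0,0,0,-0.05,0.15,2.82,0]
    - [0,0,0,-0.05,0.15,2.82,0]
    - [0,0,0,-0.05,0.15,2.82,0]
    - [0,0,0,-0.05,0.15,2.82,0]
    - [0,0,0,-0.05,0.15,2.82,0]

```text
time_s: 24.05
position: [0.6152, -0.3746, 0.012]
tcp_rot: [[0.035, 0.999, 0.003], [0.999, -0.035, -0.002], [-0.002, 0.003, -1.0]]
force: [0.0, 0.3, 6.7]
opening: 0.294
grasp_force: 29.9
```

Call:
send_rows:
  commands:
    - [0,0,0,0,0,-0.5,0]
    - [0,0,0,0,0,-1.2,0]
    - [0,0,0,0,0,-2,0]
    - [0,0,0,0,0,-2.2,0]
    - [0,0,0,0,0,-2.2,0]
    - [0,0,0,0,0,-2.2,0]

```text
time_s: 24.55
position: [0.6139, -0.3738, 0.076]
tcp_rot: [[0.035, 0.999, 0.0], [0.999, -0.035, -0.0], [-0.0, 0.0, -1.0]]
force: [0.0, 0.0, -1.5]
opening: 0.288
grasp_force: 29.9
```

```bash
python3 - <<'E'
from h import *
# M corner + (0.0948 + .025 standoff)*u
c=np.array([.6216,.0087]); u=(-ex+ey)/2**.5; t=c+.1198*u; print(t,row(t[0],t[1],.065,43.15,exact=True),read_state()["position"])
E
```

```text
[0.5396675  0.09610197] [ 1.0000e-03  3.0000e-03 -9.0290e+00  1.5567e+01 -3.0170e+00  3.6500e-01] [ 0.61388286 -0.37376997  0.07604186]
```

Call:
send_rows:
  commands:
    - [0,0,-0.8,1.2,-0.2,0,0]
    - [0,0,-1.6,2.4,-0.4,0,0]
    - [0,0,-2.4,3.6,-0.7,0,0]
    - [0,0,-3.2,4.8,-0.9,0,0]
    - [0,0,-4,6,-1.1,0,0]
    - [0,0,-4.8,7.2,-1.4,0,0]
    - [0,0,-5.6,8.4,-1.6,0,0]
    - [0,0,-6.4,9.6,-1.8,0,0]
    - [0,0,-7.2,10.8,-2.1,0,0]
    - [0,0,-8,12,-2.3,0,0]
    - [0,0,-8.6,13.2,-2.5,0,0]
    - [0,0,-9.03,14.4,-2.8,0,0]
    - [0,0,-9.03,15.2,-3,0.2,0]
    - [0,0,-9.03,15.56,-3.02,0.37,0]
    - [0,0,-9.03,15.56,-3.02,0.37,0]
    - [0,0,-9.03,15.56,-3.02,0.37,0]
    - [0,0,-9.03,15.56,-3.02,0.37,0]

```text
time_s: 25.97
position: [0.5403, 0.0945, 0.0642]
tcp_rot: [[-0.683, 0.73, -0.0], [0.73, 0.683, -0.0], [-0.0, -0.0, -1.0]]
force: [-0.2, 0.4, -1.1]
opening: 0.293
grasp_force: 29.9
```

```bash
python3 - <<'E'
from h import *
c=np.array([.6216,.0087]); u=(-ex+ey)/2**.5; t=c+.1198*u; print(t,row(t[0],t[1],.009,43.15,exact=True),read_state()["position"])
im,K,E=cap("scene"); P=[(.50,-.24,0),(.50,.2,0),(.68,-.24,0),(.68,.2,0)]; q=proj(P,K,E); a=q.min(0).astype(int)-8; b=q.max(0).astype(int)+8
im=im[a[1]:b[1],a[0]:b[0]]; cv2.imwrite("pics/p6.png",cv2.resize(im,None,fx=3.3,fy=3.3,interpolation=cv2.INTER_CUBIC)); print(im.shape)
E
```

```text
[0.5396675  0.09610197] [-0.004  0.003 -0.01   0.054  0.021  1.841] [0.54032117 0.09451492 0.06423013]
(96, 151, 3)
```

View pics/p6.png

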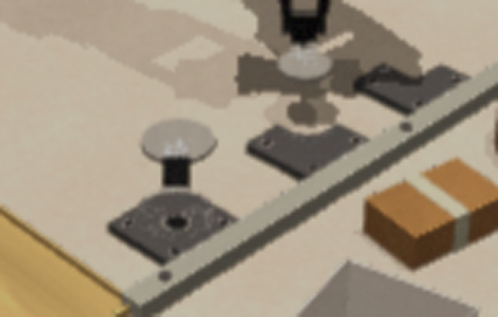

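Leaf p lies at R's corner with its block at (176,170). Leaf q hangs at (305,62), above and in front of M's bite. I'll lower q now.

Call:
send_rows:
  commands:
    - [0,0,0,0.05,0.02,0.8,0]
    - [0,0,0,0.05,0.02,1.4,0]
    - [0,0,0,0.05,0.02,1.7,0]
    - [0,0,0,0.05,0.02,1.8,0]
    - [0,0,0,0.05,0.02,1.83,0]
    - [0,0,0,0.05,0.02,1.83,0]

```text
time_s: 26.52
position: [0.5397, 0.0967, 0.0101]
tcp_rot: [[-0.683, 0.73, 0.001], [0.73, 0.683, -0.0], [-0.001, 0.0, -1.0]]
force: [-0.5, 0.0, -0.3]
opening: 0.293
grasp_force: 29.9
```

Call:
send_rows:
  commands:
    - [0,0,0,-0.1,0,0,0]
    - [0,0,0,-0.2,0,0,0]
    - [0,0,0,-0.3,0,0.02,0]
    - [0,0,0,-0.4,0,0.03,0]
    - [0,0,0,-0.5,0,0.03,0]
    - [0,0,0,-0.5,0,0.03,0]

```text
time_s: 27.02
position: [0.5504, 0.0859, 0.0091]
tcp_rot: [[-0.684, 0.73, 0.001], [0.73, 0.684, -0.0], [-0.001, 0.001, -1.0]]
force: [0.1, -0.4, -1.1]
opening: 0.29
grasp_force: 29.9
```

Call:
send_rows:
  commands:
    - [0,0,0,-0.05,0,0.02,0]
    - [0,0,0,-0.1,0,0.04,0]
    - [0,0,0,-0.15,0,0.04,0]
    - [0,0,0,-0.2,0,0.04,0]
    - [0,0,0,-0.2,0,0.04,0]

```text
time_s: 27.43
position: [0.5534, 0.0821, 0.0079]
tcp_rot: [[-0.684, 0.729, -0.0], [0.729, 0.684, 0.0], [0.0, -0.0, -1.0]]
force: [-1.5, 1.2, 4.5]
opening: 0.297
grasp_force: 29.9
```

Call:
send_rows:
  commands:
    - [0,0,0,-0.04,0,0.02,0]
    - [0,0,0,-0.08,0,0.02,0]
    - [0,0,0,-0.08,0,0.02,0]

```text
time_s: 27.68
position: [0.5542, 0.0811, 0.0079]
tcp_rot: [[-0.684, 0.73, -0.002], [0.73, 0.684, 0.001], [0.002, -0.0, -1.0]]
force: [-3.3, 3.7, 10.0]
opening: 0.292
grasp_force: 29.9
```

Call:
send_rows:
  commands:
    - [0,0,0,0.02,0,-0.04,0]
    - [0,0,0,0.02,0,-0.05,0]
    - [0,0,0,0.02,0,-0.05,0]

```text
time_s: 27.93
position: [0.5551, 0.0805, 0.0084]
tcp_rot: [[-0.684, 0.729, 0.001], [0.729, 0.684, -0.0], [-0.001, 0.0, -1.0]]
force: [0.8, 0.1, -0.6]
opening: 0.293
grasp_force: 29.9
```

Call:
send_rows:
  commands:
    - [0,0,0,-0.03,0,0,0]
    - [0,0,0,-0.06,0,0,0]
    - [0,0,0,-0.06,0,0,0]

```text
time_s: 28.18
position: [0.5551, 0.08, 0.0082]
tcp_rot: [[-0.684, 0.73, -0.002], [0.73, 0.684, 0.001], [0.002, -0.001, -1.0]]
force: [-1.1, 4.3, 0.1]
opening: 0.291
grasp_force: 29.8
```

Call:
send_rows:
  commands:
    - [0,0,0,0.03,0.03,0,0]
    - [0,0,0,0.03,0.06,0,0]
    - [0,0,0,0.03,0.06,0,0]

```text
time_s: 28.43
position: [0.5575, 0.081, 0.0086]
tcp_rot: [[-0.684, 0.729, 0.001], [0.729, 0.684, -0.001], [-0.001, 0.001, -1.0]]
force: [-0.8, -0.0, -0.9]
opening: 0.29
grasp_force: 29.9
```

Call:
send_rows:
  commands:
    - [0,0,0,-0.03,0,0,0]
    - [0,0,0,-0.06,0,0,0]
    - [0,0,0,-0.06,0,0,0]

```text
time_s: 28.68
position: [0.5575, 0.0801, 0.0085]
tcp_rot: [[-0.684, 0.73, -0.001], [0.73, 0.684, 0.0], [0.001, -0.0, -1.0]]
force: [-1.0, 2.5, -0.4]
opening: 0.293
grasp_force: 29.8
```

Call:
send_rows:
  commands:
    - [0,0,0,-0.03,0,0,0]
    - [0,0,0,-0.04,0,0,0]
    - [0,0,0,-0.04,0,0,0]

```text
time_s: 28.93
position: [0.5574, 0.0799, 0.0084]
tcp_rot: [[-0.684, 0.73, -0.003], [0.73, 0.684, 0.001], [0.003, -0.001, -1.0]]
force: [-3.1, 4.4, 0.2]
opening: 0.29
grasp_force: 29.8
```

Call:
send_rows:
  commands:
    - [0,0,0,0.02,0.01,0.02,0]
    - [0,0,0,0.02,0.01,0.02,0]
    - [0,0,0,0.02,0.01,0.02,0.3]
    - [0,0,0,0.02,0.01,0.02,0.4]
    - [0,0,0,0.02,0.01,0.02,0.45]
    - [0,0,0,0.02,0.01,0.02,0.45]
    - [0,0,0,0.02,0.01,-0.5,0.45]
    - [0,0,0,0.02,0.01,-1.5,0.45]
    - [0,0,0,0.02,0.01,-2.7,0.45]
    - [0,0,0,0.02,0.01,-3.5,0.45]
    - [0,0,0,0.02,0.01,-3.5,0.45]

```text
time_s: 29.85
position: [0.5632, 0.0792, 0.1189]
tcp_rot: [[-0.684, 0.729, 0.013], [0.729, 0.684, -0.001], [-0.009, 0.008, -1.0]]
force: [0.6, 0.6, -0.3]
opening: 0.447
grasp_force: 0.0
```

```bash
python3 - <<'E'
from h import *
print(read_state()["position"],row(.395,-.361,.10,-5,exact=True))
E
```

```text
[0.56324863 0.0791709  0.11890052] [  0.136   0.061   9.631  -6.861 -14.132   0.576]
```

Call:
send_rows:
  commands:
    - [0,0,9.63,-6.84,-14.1,0.2,0.45]
    - [0,0,9.63,-6.84,-14.1,0.2,0.45]
    - [0,0,9.63,-6.84,-14.1,0.2,0.45]
    - [0,0,9.63,-6.84,-14.1,0.2,0.45]
    - [0,0,9.63,-6.84,-14.1,0.2,0.45]
    - [0,0,9.63,-6.84,-14.1,0.2,0.45]
    - [0,0,9.63,-6.84,-14.1,0.2,0.45]
    - [0,0,9.63,-6.84,-14.1,0.2,0.45]
    - [0,0,9.63,-6.84,-14.1,0.2,0.45]
    - [0,0,9.63,-6.84,-14.1,0.2,0.45]
    - [0,0,9.63,-6.84,-14.1,0.2,0.45]
    - [0,0,9.63,-6.84,-14.1,0.2,0.45]
    - [0,0,9.63,-6.84,-14.1,0.2,0.45]
    - [0,0,9.63,-6.84,-14.1,0.2,0.45]
    - [0,0,9.63,-6.84,-14.1,0.2,0.45]
    - [0,0,9.63,-6.84,-14.1,0.2,0.45]

```text
time_s: 31.18
position: [0.3906, -0.3573, 0.1073]
tcp_rot: [[0.085, 0.996, -0.001], [0.996, -0.085, 0.001], [0.001, -0.001, -1.0]]
force: [-0.0, 0.4, 0.3]
opening: 0.451
grasp_force: 0.0
```

```bash
python3 - <<'E'
from h import *
print(read_state()["position"],row(.396,-.361,.007,-5,exact=True))
im,K,E=cap(); cv2.imwrite("pics/p7.png",cv2.resize(im[195:345,170:370],None,fx=4,fy=4,interpolation=cv2.INTER_CUBIC))
E
```

```text
[ 0.39057594 -0.35731317  0.10731465] [-0.01  -0.015  0.024 -0.111  0.194  3.344]
```

View pics/p7.png

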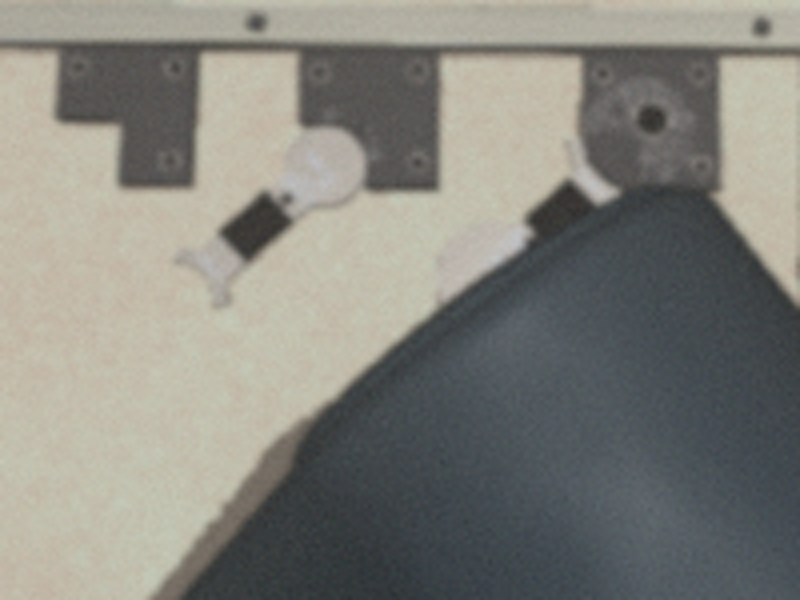

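Leaf q sits in M's fillet: disc at (326,165), with no gap showing. Leaf p's rim at (590,172) follows R's curve. Next is leaf s.

Call:
send_rows:
  commands:
    - [0,0,0,-0.1,0.18,1.2,0.45]
    - [0,0,0,-0.1,0.18,2.4,0.45]
    - [0,0,0,-0.1,0.18,3.1,0.45]
    - [0,0,0,-0.1,0.18,3.3,0.45]
    - [0,0,0,-0.1,0.18,3.3,0.45]
    - [0,0,0,-0.1,0.18,3.3,0]
    - [0,0,0,-0.1,0.18,3.3,0]
    - [0,0,0,-0.1,0.18,3.3,0]
    - [0,0,0,-0.1,0.18,3.3,0]
    - [0,0,0,-0.1,0.18,3.3,0]
    - [0,0,0,-0.1,0.18,3.3,0]

```text
time_s: 32.15
position: [0.3963, -0.3635, 0.0101]
tcp_rot: [[0.087, 0.996, 0.002], [0.996, -0.087, -0.002], [-0.002, 0.002, -1.0]]
force: [1.1, 1.4, 6.8]
opening: 0.29
grasp_force: 30.0
```

Call:
send_rows:
  commands:
    - [0,0,0,0,0,-0.5,0]
    - [0,0,0,0,0,-1.2,0]
    - [0,0,0,0,0,-2,0]
    - [0,0,0,0,0,-2.2,0]
    - [0,0,0,0,0,-2.2,0]
    - [0,0,0,0,0,-2.2,0]

```text
time_s: 32.65
position: [0.3954, -0.3628, 0.0747]
tcp_rot: [[0.087, 0.996, 0.0], [0.996, -0.087, -0.001], [-0.001, 0.0, -1.0]]
force: [-0.4, 0.1, -0.8]
opening: 0.293
grasp_force: 30.0
```

```bash
python3 - <<'E'
from h import *
c=np.array([.6268,.162])+[.002,.0005]; u=(-ex+ey)/2**.5; t=c+(.0665+.025)*u; print(t,row(t[0],t[1],.075,43.15,exact=True),read_state()["position"])
E
```

```text
[0.56622217 0.22925526] [ 1.0000e-03  7.0000e-03 -9.6290e+00  2.0155e+01  3.9550e+00 -1.9000e-02] [ 0.39535711 -0.36276188  0.0746945 ]
```

Call:
send_rows:
  commands:
    - [0,0,-9.63,20.15,3.95,0,0]
    - [0,0,-9.63,20.15,3.95,0,0]
    - [0,0,-9.63,20.15,3.95,0,0]
    - [0,0,-9.63,20.15,3.95,0,0]
    - [0,0,-9.63,20.15,3.95,0,0]
    - [0,0,-9.63,20.15,3.95,0,0]
    - [0,0,-9.63,20.15,3.95,0,0]
    - [0,0,-9.63,20.15,3.95,0,0]
    - [0,0,-9.63,20.15,3.95,0,0]
    - [0,0,-9.63,20.15,3.95,0,0]
    - [0,0,-9.63,20.15,3.95,0,0]
    - [0,0,-9.63,20.15,3.95,0,0]
    - [0,0,-9.63,20.15,3.95,0,0]
    - [0,0,-9.63,20.15,3.95,0,0]
    - [0,0,-9.63,20.15,3.95,0,0]
    - [0,0,-9.63,20.15,3.95,0,0]
    - [0,0,-9.63,20.15,3.95,0,0]
    - [0,0,-9.63,20.15,3.95,0,0]
    - [0,0,-9.63,20.15,3.95,0,0]
    - [0,0,-9.63,20.15,3.95,0,0]

```text
time_s: 34.32
position: [0.5654, 0.2276, 0.074]
tcp_rot: [[-0.683, 0.731, -0.002], [0.731, 0.683, -0.001], [0.001, -0.002, -1.0]]
force: [0.6, -0.8, -1.7]
opening: 0.295
grasp_force: 30.0
```

```bash
python3 - <<'E'
from h import *
c=np.array([.6268,.162])+[.002,.0005]; u=(-ex+ey)/2**.5; t=c+(.0665+.025)*u; print(t,row(t[0],t[1],.0075,43.15,exact=True),read_state()["position"])
E
```

```text
[0.56622217 0.22925526] [-0.021 -0.011 -0.02   0.02   0.063  2.215] [0.56538051 0.2275663  0.07396285]
```

Call:
send_rows:
  commands:
    - [0,0,0,0.02,0.05,0.8,0]
    - [0,0,0,0.02,0.05,1.6,0]
    - [0,0,0,0.02,0.05,2.1,0]
    - [0,0,0,0.02,0.05,2.2,0]
    - [0,0,0,0.02,0.05,2.2,0]
    - [0,0,0,-0.1,0.05,2.2,0]
    - [0,0,0,-0.2,0.05,2.2,0]
    - [0,0,0,-0.3,0.05,2.2,0]
    - [0,0,0,-0.4,0.05,2.2,0]
    - [0,0,0,-0.5,0.05,2.2,0]
    - [0,0,0,-0.5,0.05,2.2,0]

```text
time_s: 35.23
position: [0.5785, 0.2188, 0.0091]
tcp_rot: [[-0.684, 0.73, 0.002], [0.73, 0.684, 0.0], [-0.001, 0.001, -1.0]]
force: [-0.1, -0.7, -0.4]
opening: 0.291
grasp_force: 30.0
```

Call:
send_rows:
  commands:
    - [0,0,0,-0.04,0,0,0]
    - [0,0,0,-0.08,0,0,0]
    - [0,0,0,-0.08,0,0,0]

```text
time_s: 35.48
position: [0.5792, 0.2174, 0.0086]
tcp_rot: [[-0.684, 0.729, 0.0], [0.729, 0.684, -0.0], [-0.0, 0.0, -1.0]]
force: [-0.1, -0.4, -0.2]
opening: 0.287
grasp_force: 30.0
```

Call:
send_rows:
  commands:
    - [0,0,0,-0.04,0,0,0]
    - [0,0,0,-0.08,0,0,0]
    - [0,0,0,-0.08,0,0,0]

```text
time_s: 35.73
position: [0.5809, 0.2157, 0.0085]
tcp_rot: [[-0.684, 0.729, 0.0], [0.729, 0.684, -0.0], [-0.0, 0.0, -1.0]]
force: [0.0, -0.3, -1.1]
opening: 0.294
grasp_force: 30.0
```

Call:
send_rows:
  commands:
    - [0,0,0,-0.04,0,0.03,0]
    - [0,0,0,-0.08,0,0.06,0]
    - [0,0,0,-0.08,0,0.06,0]

```text
time_s: 35.98
position: [0.5825, 0.2138, 0.0066]
tcp_rot: [[-0.684, 0.73, -0.0], [0.73, 0.684, -0.0], [-0.0, -0.0, -1.0]]
force: [-0.7, 0.6, -0.1]
opening: 0.291
grasp_force: 30.0
```

Call:
send_rows:
  commands:
    - [0,0,0,-0.03,0,0,0]
    - [0,0,0,-0.06,0,0,0]
    - [0,0,0,-0.06,0,0,0]

```text
time_s: 36.23
position: [0.5838, 0.2126, 0.0068]
tcp_rot: [[-0.684, 0.73, 0.0], [0.73, 0.684, -0.0], [-0.0, 0.0, -1.0]]
force: [0.3, 0.1, -0.2]
opening: 0.292
grasp_force: 30.0
```

Call:
send_rows:
  commands:
    - [0,0,0,-0.03,0,0,0]
    - [0,0,0,-0.05,0,0,0]
    - [0,0,0,-0.05,0,0,0]

```text
time_s: 36.48
position: [0.5848, 0.2115, 0.0068]
tcp_rot: [[-0.684, 0.729, 0.0], [0.729, 0.684, -0.0], [-0.0, 0.0, -1.0]]
force: [-0.6, 0.1, -0.4]
opening: 0.295
grasp_force: 30.0
```

Call:
send_rows:
  commands:
    - [0,0,0,-0.03,0,0,0]
    - [0,0,0,-0.06,0,0,0]
    - [0,0,0,-0.06,0,0,0]

```text
time_s: 36.73
position: [0.586, 0.2103, 0.0068]
tcp_rot: [[-0.684, 0.73, 0.0], [0.73, 0.684, 0.0], [0.0, 0.0, -1.0]]
force: [-0.4, -0.8, -0.9]
opening: 0.297
grasp_force: 30.0
```

Call:
send_rows:
  commands:
    - [0,0,0,-0.03,0,0,0]
    - [0,0,0,-0.05,0,0,0]
    - [0,0,0,-0.05,0,0,0]

```text
time_s: 36.98
position: [0.586, 0.21, 0.0067]
tcp_rot: [[-0.684, 0.73, -0.002], [0.73, 0.684, 0.001], [0.002, -0.0, -1.0]]
force: [-2.1, 4.5, 0.4]
opening: 0.296
grasp_force: 30.0
```

Call:
send_rows:
  commands:
    - [0,0,0,0.03,0.03,0,0]
    - [0,0,0,0.03,0.03,0,0]
    - [0,0,0,-0.01,0.03,0,0]
    - [0,0,0,-0.01,0.03,0,0]

```text
time_s: 37.32
position: [0.5866, 0.2101, 0.0066]
tcp_rot: [[-0.684, 0.73, -0.003], [0.73, 0.684, 0.001], [0.002, -0.001, -1.0]]
force: [-3.1, 4.4, 1.0]
opening: 0.294
grasp_force: 30.0
```

Call:
send_rows:
  commands:
    - [0,0,0,-0.03,0,0,0]
    - [0,0,0,-0.03,0,0,0]

```text
time_s: 37.48
position: [0.5865, 0.2101, 0.0066]
tcp_rot: [[-0.684, 0.73, -0.004], [0.73, 0.684, 0.002], [0.004, -0.002, -1.0]]
force: [-3.3, 5.7, 0.7]
opening: 0.293
grasp_force: 30.0
```

Seated on both faces. I'll release, lift and park to the left.

Call:
send_rows:
  commands:
    - [0,0,0,0.04,0,0.01,0]
    - [0,0,0,0.04,0,0.01,0]
    - [0,0,0,0.04,0,0.01,0.3]
    - [0,0,0,0.04,0,0.01,0.4]
    - [0,0,0,0.04,0,0.01,0.45]
    - [0,0,0,0.04,0,0.01,0.45]
    - [0,0,0,0.04,0,-0.5,0.45]
    - [0,0,0,0.04,0,-1.5,0.45]
    - [0,0,0,0.04,0,-2.7,0.45]
    - [0,0,0,1.2,0,-3.5,0.45]
    - [0,0,0,2.4,-0.5,-3.5,0.45]
    - [0,0,0,3.6,-1.2,-3.5,0.45]
    - [0,0,0,4.8,-2,-3.5,0.45]
    - [0,0,0,6,-3,-3.5,0.45]
    - [0,0,0,7.2,-4,-3.5,0.45]
    - [0,0,0,8.4,-4.5,-3.5,0.45]
    - [0,0,0,9.4,-4.5,-3.5,0.45]
    - [0,0,0,9.4,-4.5,-3.5,0.45]
    - [0,0,0,9.4,-4.5,-3.5,0.45]
    - [0,0,0,9.4,-4.5,-3.5,0.45]

```text
time_s: 39.15
position: [0.2985, 0.3229, 0.1122]
tcp_rot: [[-0.685, 0.729, 0.003], [0.729, 0.685, 0.001], [-0.001, 0.003, -1.0]]
force: [0.6, -0.2, -0.1]
opening: 0.452
grasp_force: 0.0
```

```bash
cat > fin.py <<'E'
from h import *
import sys
a=[cap() for _ in range(4)]; im=np.mean([x[0] for x in a],0).astype(np.uint8); K,E=a[0][1:]
im2=cv2.resize(im[195:290,160:370],None,fx=3.8,fy=3.8,interpolation=cv2.INTER_CUBIC); cv2.imwrite(sys.argv[1],im2)
F=4;r0,c0=208,160; g=cv2.resize(cv2.cvtColor(im,cv2.COLOR_BGR2GRAY)[r0:290,c0:365],None,fx=F,fy=F,interpolation=cv2.INTER_CUBIC)
med=np.median(g); m=(g<med*.4).astype(np.uint8); m=cv2.morphologyEx(m,cv2.MORPH_OPEN,np.ones((13,13),np.uint8))
for c in cv2.findContours(m,cv2.RETR_EXTERNAL,cv2.CHAIN_APPROX_NONE)[0]:
    w=(ray((c[:,0]+.5)/F-.5+[c0,r0],K,E,.016)[:,:2]*1000).astype(np.float32); (x,y),s,an=cv2.minAreaRect(w)
    if cv2.contourArea(c)<600 or max(s)>60: continue
    print("block",np.round([x,y],1),np.round(s,1),"angle",round(an,1))
E
python3 fin.py pics/p8.png; python3 meas.py
```

```text
block [557.3  76.1] [23.  34.7] angle 40.4
block [ 561.2 -113. ] [21.9 35.6] angle 42.9
block [582.6 209.5] [24.7 35.6] angle 44.5
L 105.125
L centre 0.1584 width [0.0906 0.0906 0.0906] yaw -0.16 front [-92.5 -92.7 -92.7 -92.9 -92.9]
   corner [0.627 0.162] bisector edge at [ 3.5 36.2]
M centre 0.0051 width [0.0902 0.0894 0.0898] yaw 0.68 front [-92.9 -92.9 -92.9 -93.3 -93.9]
   corner [0.6216 0.0088] bisector edge at [10.9]
R centre -0.1733 width [0.0872 0.0873 0.0891 0.0898] yaw 1.21 front [-92.1 -91.9 -92.1 -92.1 -92.1]
   corner [ 0.5763 -0.1262] bisector edge at [-15.3  -2.1]
```

View pics/p8.png

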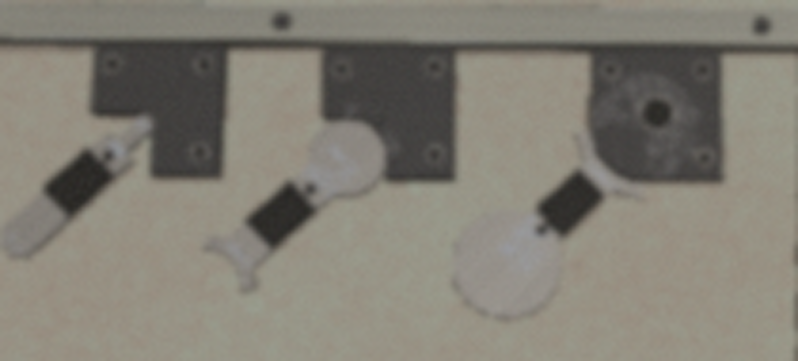

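Leaves s, q and p lie on their curves, with blocks at (80,180), (280,214) and (570,203). I'll check the leaf angles and disc centres more precisely.

```bash
cat > ax.py <<'E'
from h import *
a=[cap() for _ in range(4)]; im=np.mean([x[0] for x in a],0); K,E=a[0][1:]
F=4;r0,r1,c0,c1=215,290,150,330; I=cv2.resize(im[r0:r1,c0:c1].astype(np.float32),None,fx=F,fy=F,interpolation=cv2.INTER_CUBIC)
G=I.mean(2); med=np.median(I.reshape(-1,3),0); print("table",med)
sat=I[:,:,2]-I[:,:,0]; smed=med[2]-med[0]
white=((sat<smed*.6)&(G>med.mean()*.62)).astype(np.uint8); white=cv2.morphologyEx(white,cv2.MORPH_OPEN,np.ones((7,7),np.uint8))
cv2.imwrite("pics/w.png",white*255)
dark=(G<med.mean()*.4).astype(np.uint8); dark=cv2.morphologyEx(dark,cv2.MORPH_OPEN,np.ones((15,15),np.uint8))
W=lambda c,z:(ray((c[:,0]+.5)/F-.5+[c0,r0],K,E,z)[:,:2]*1000).astype(np.float32)
for n,m,z in(("white",white,.006),("dark",dark,.016)):
    for c in cv2.findContours(m,cv2.RETR_EXTERNAL,cv2.CHAIN_APPROX_NONE)[0]:
        if cv2.contourArea(c)<500: continue
        w=W(c,z); M=cv2.moments(w); (x,y),r=cv2.minEnclosingCircle(w); print(n,"cent",np.round([M['m10']/M['m00'],M['m01']/M['m00']],1),"circ",np.round([x,y,r],1),"area",round(M['m00']))
E
python3 ax.py
```

```text
table [131.97583 145.17459 150.82025]
white cent [536.  102.9] circ [532.8 106.4  21.2] area 563
white cent [530.3 -81.2] circ [528.8 -81.2  30.5] area 1591
white cent [554.4 241. ] circ [553.9 241.1  22.2] area 793
white cent [ 584.7 -134.9] circ [ 590.5 -138.1   23.5] area 527
white cent [594.1  40. ] circ [592.1  38.2  33. ] area 1715
white cent [611.9 182.3] circ [615.  184.1  22.1] area 510
dark cent [557.3  76.2] circ [557.5  76.3  17.8] area 678
dark cent [ 561.2 -113.5] circ [ 561.2 -113.3   18. ] area 644
dark cent [582.3 209.5] circ [582.8 209.8  18.4] area 739
```

View pics/w.png

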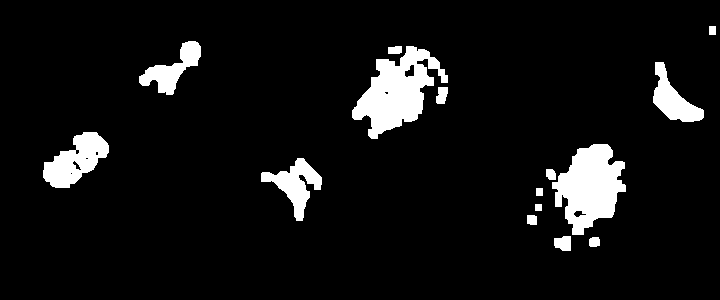

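```bash
python3 - <<'E'
from h import *
a=[cap() for _ in range(4)]; im=np.mean([x[0] for x in a],0).astype(np.uint8); K,E=a[0][1:]
F=6
def w(p,z): return ray(p,K,E,z)[0,:2]*1000
for n,(cx,cy),R in(("q",(251,236.5),.026),("p",(293.5,265),.036)):
    r=R*448/1.09; x0,y0=int(cx-20),int(cy-20)
    g=cv2.resize(cv2.cvtColor(im,cv2.COLOR_BGR2GRAY)[y0:y0+40,x0:x0+40],None,fx=F,fy=F,interpolation=cv2.INTER_CUBIC); g=cv2.GaussianBlur(g,(9,9),0)
    h=cv2.HoughCircles(g,cv2.HOUGH_GRADIENT_ALT if False else cv2.HOUGH_GRADIENT,1,200,param1=40,param2=8,minRadius=int(r*F*.9),maxRadius=int(r*F*1.1))
    c=h[0,0]; p=(c[:2]+.5)/F-.5+[x0,y0]; print(n,p,c[2]/F,r,"world",w([p],.006))
u=(-ex+ey)/2**.5
print("expected q disc",(np.array([.6216,.0088])+.0368*u)*1000,"p disc",(np.array([.5763,-.1262])+(.0191+.058)*u)*1000)
E
```

```text
q [250.16666603 236.5       ] 10.8 10.68623853211009 world [596.35861233  36.49548372]Traceback (most recent call last):
  File "<stdin>", line 9, in <module>
TypeError: 'NoneType' object is not subscriptable
```

```bash
python3 - <<'E'
from h import *
a=[cap() for _ in range(4)]; im=np.mean([x[0] for x in a],0).astype(np.uint8); K,E=a[0][1:]
g=cv2.cvtColor(im,cv2.COLOR_BGR2GRAY).astype(np.float32); hsv=im.astype(np.float32); sat=hsv[:,:,2]-hsv[:,:,0]
u=(-ex+ey)/2**.5; v=np.array([u[1],-u[0]]); c=np.array([.5763,-.1262])+(.0191+.058)*u
print("p disc expected",c*1000,"px",proj([[*c,.006]],K,E))
# disc edge points: strongest gradient along radial profiles, then circle fit
P=[]
for th in np.arange(0,360,8):
    d=np.array([np.cos(np.radians(th)),np.sin(np.radians(th))])
    if d@(-u)>.8: continue
    _,s=prof(sat,K,E,c+d*.026,c+d*.048,.006,n=100); _,gg=prof(g,K,E,c+d*.026,c+d*.048,.006,n=100)
    k=np.argmin(gg[8:-8])+8; P.append(c+d*(.026+.022*k/99))  # dark outline
P=np.array(P)
for _ in range(4):
    A=np.c_[2*P,np.ones(len(P))]; q=np.linalg.lstsq(A,(P**2).sum(1),rcond=None)[0]; r=np.sqrt(q[2]+q[:2]@q[:2]); e=np.linalg.norm(P-q[:2],axis=1)-r; P=P[abs(e)<max(1.5*e.std(),.0008)]
print("disc",q[:2]*1000,r*1000,len(P),e.std()*1000)
d=q[:2]-np.array([.5763,-.1262]); print("along u",d@u*1000,"lat",d@v*1000)
# curve centre direction: angle from plate arc centre to disc centre
arc=np.array([.5763,-.1262])-.036*2**.5*u; e=q[:2]-arc; print("angle",np.degrees(np.arctan2(e[1],e[0])),"dist",np.linalg.norm(e)*1000,"(128 expected)")
E
```

```text
p disc expected [523.57048501 -69.95048223] px [[292.53972616 263.98049203]]
disc [521.84511137 -71.42728556] 34.662678582849 20 0.547740045192125
along u 77.20257639435697 lat -2.2687750788518057
angle 134.16454471768816 dist 128.1343519301212 (128 expected)
```

```bash
python3 leaves.py | head -3; python3 -c "
from rig import bot
print(bot.hand_in())"
```

```text
block [ 467.7 -363.8] [38.8 25.9] 86.5
white [ 465.5 -403.8] circ [ 465.7 -404.4   20.5] area 823
white [ 472.2 -316.8] circ [ 470.  -318.5   27.6] area 1272
the job is handed in; nothing more can be done
None
```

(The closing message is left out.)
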